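Make the faceting bench ready to run

ROBOT

A 6-joint arm with a two-finger parallel gripper is mounted at the origin on the work surface. World frame = base frame: x ahead of the robot, y to its left, z up, the work surface at z = 0. Lengths are in m, angles in rad, forces in N, time in s.
With the tool pointing down it reaches from about 0.25 to 0.725 m from the base axis. Payload 4 kg.
Tool frame: the origin (TCP) lies midway between the tips of the shut fingers; the grasp point (between the pads) lies 19 mm behind it; z points along the fingers, y is the direction in which the jaws open and shut (so a half turn about z gives the same grasp; the last joint's range is limited). The gripper opens to 85 mm and grips with 20 to 120 N. Pads are 22 mm wide; open, the fingers measure 114 mm over their backs; the gripper's body (76 mm by 85 mm) begins 54 mm behind the grasp point. The pads swing forward as they close: fully open they stand 13 mm farther back than shut.
Start: joints at [-1.128, 0.241, 0.005, 1.335, 0, 1.571], TCP at [0.214, -0.452, 0.231] pointing down, gripper open.
Joint ranges: [-2.72, 2.72], [-1.05, 1.87], [-1.09, 1.28], [-1.99, 2.15], [-1.42, 1.44], [-3.14, 3.14]. Speed limits (rad/s): [2.79, 2.79, 3.14, 3.14, 3.14, 3.14].

INTERFACE

Orientations are given as a unit quaternion [x, y, z, w].
In Python, from workcell import bot gives the robot as it stands.
- The arm moves only by the shell command python3 -m inch 'ROWS'. ROWS is JSON, a list of rows, each a list of 5 numbers: the shift along the tool's x, y, z scaled (see below), then the turn about the tool's z scaled (see below), then the closure, from 0 (fully open) to 1 (shut). A call has 1 to 10 rows; each row is the pose to reach, as a shift and turn from the pose commanded when the call began, along the tool's axes at that moment; what a row does not reach only later rows make up. The controller multiplies each number of a shift by 100 cm and each number of a turn by 120 degrees. A row lasts 1/8 s, in which the tool goes at most 62.5 mm and 10.7 degrees, less where a joint would pass 70% of its speed; a pose out of reach is approached as far as the arm can. A call with a number of a shift or a turn outside -1 to 1 is refused whole. A call with a gripper value outside its range is refused whole. The fingers move at their own pace and stop on an object; the grip force is fixed at half the most. Time passes only in rows, so rows that repeat a pose let the fingers close. It gives the time, the measured TCP pose, the force and the opening at its end, in the units of the state.
- bot.get_obs(): the state, without advancing time (a new reading comes with each control period).
- bot.camera(name): name is "scene" or "top" or "wrist"; returns the picture (420x560x3 uint8, red, green, blue); there is no depth.
- bot.calibration(name): a dict with "intrinsics" (3x3 intrinsics, pixels), "xyz" and "attitude" of the camera in the world; the wrist camera has in their place "tool_from_camera" (4x4, takes a point from camera to tool coordinates, whose origin is the TCP and whose axes are the flange's). Camera axes: x right, y down, z forward; pixel columns grow to the right and rows downward; lengths in m; the calibration is good to about 2 mm. A picture is of the moment at which its call begins: read the wrist's pose just before it. calibration takes no time and is no camera call.
- bot.job_done(): hands the job in, once; it reports no verdict.
Trained networks look in the newest picture that a camera, given by its name, has taken for a name from the list of things; names that differ only in an ending like _2 or _b are one class to them, and where a whole thing is asked for, a point or a joint stands for the part that bears it (a point fixed in the world has none). Each returns a list of dicts, best first, with "score" (0 to 1); they miss things now and then, are a little off and sometimes report something else, mostly with a low value. They report only what shows in the picture. A call takes as long as a camera call. They do not tell look-alikes from the thing itself.
- bot.masks_of(camera, target): "pixels" (420x560 bool, what is visible of it) and "extent" ([left, top, width, height] as shares, 0 to 1, of the picture: columns of its width, rows of its height, round what is visible of it).
- bot.spot_point(camera, target): "point" ([column, row] as shares, 0 to 1, of the picture: columns of its width, rows of its height: a listed point, or the origin of a listed thing).
The state is a dict: "clock": time; "joint_pos": joint angles; "joint_vel": joint speeds; "tau": joint torques, N m; "eef_pos": TCP position; "tool_rot": TCP orientation; "ft_force": force on the tool from outside, world axes, zero at the start; "ft_torque": the same for the moment, N m; "grip_width": finger opening in m.
Only numpy, scipy, OpenCV 4.12 (cv2) and the standard library are available. Lean on these libraries where they do the work, as an engineer would, in place of code of your own. Each camera call takes 0.05 s, during which the arm holds its last target.

TASK

Set up the gem-faceting bench, with the power off while you do it. First throw the mains lever fully over to off; then seat the white drip tank fully down on its pegged stand, spout towards the side with the brass strip, and push every loose quill down into a clip of the rack (any clip, either way round, one to a clip, roughly centred) until its sprung jaw closes over it. Only when all of that is in place and let go, throw the lever fully back on; leave the other things where they are.

Things in the scene. Friction and masses are not known exactly. Their poses are not given: they have to be found in the camera images.
- tank: loose white drip tank, 86 dia, top at 100, on a square foot 90 x 90 x 24; under 0.7 kg. Origin: centre of its underside; +x: the spout's side. Grey bar handle on top along x: 100 long, 14 thick, 24 tall, its middle 130 above the origin, on posts at x = +-36. Round holes 24 deep in the underside: 21 dia at x = +28, 15 dia at x = -28
- tank_spout (a point): lower end of the tank's spout: 66 to +x of the tank's axis, 34 above its underside
- stand: fixed grey block 120 x 120 x 40 for the tank. Origin: centre of its underside. Two steel pegs, 20 tall with tapered tips, on its top: 18 dia at x = +28, 12 dia at x = -28, so the tank fits one way round only, spout to the stand's +x, where a brass strip is let into the top
- stand_seat (a point): middle of the stand's top face (40 above the table), between the pegs: where the tank's origin belongs
- rack: fixed rack, base 126 x 250 x 12, origin under its centre. Four clips 62 apart along y; rods lie along x. Each clip: two forks at x = +-45, 12 thick, -y prong up to z = 78; on the +y side each fork has a sprung jaw's roller, 12 dia, at z = 61, 9.5 to +y of the clip's middle. Push the rod straight down past it (about 10 N); it snaps back above the rod
- seat0 (a point): middle of clip 0: where the axis and middle of a seated quill belong, 50 above the table; at y = -93 in the rack; axes as the rack's
- jaw0 (a joint): sprung jaw of clip 0, rad: 0 closed (also when closed over a quill), about 0.07 while a rod passes
- seat1 (a point): middle of clip 1: where the axis and middle of a seated quill belong, 50 above the table; at y = -31 in the rack; axes as the rack's
- jaw1 (a joint): sprung jaw of clip 1, rad: 0 closed (also when closed over a quill), about 0.07 while a rod passes
- seat2 (a point): middle of clip 2: where the axis and middle of a seated quill belong, 50 above the table; at y = 31 in the rack; axes as the rack's
- jaw2 (a joint): sprung jaw of clip 2, rad: 0 closed (also when closed over a quill), about 0.07 while a rod passes
- seat3 (a point): middle of clip 3: where the axis and middle of a seated quill belong, 50 above the table; at y = 93 in the rack; axes as the rack's
- jaw3 (a joint): sprung jaw of clip 3, rad: 0 closed (also when closed over a quill), about 0.07 while a rod passes
- quill0: loose quill (dop holder): steel rod 16 dia, 140 long, with a square brass grip 44 long, 20 x 20, round its middle, and at the +x end a small brass cup with a green stone, reaching 88 from the middle. 0.15 kg. Origin: in the axis at the middle of the grip (10 above the table as it lies); x along the rod. May be absent (None)
- quill1: loose quill (dop holder): steel rod 16 dia, 140 long, with a square brass grip 44 long, 20 x 20, round its middle, and at the +x end a small brass cup with a green stone, reaching 88 from the middle. 0.15 kg. Origin: in the axis at the middle of the grip (10 above the table as it lies); x along the rod. May be absent (None)
- quill2: loose quill (dop holder): steel rod 16 dia, 140 long, with a square brass grip 44 long, 20 x 20, round its middle, and at the +x end a small brass cup with a green stone, reaching 88 from the middle. 0.15 kg. Origin: in the axis at the middle of the grip (10 above the table as it lies); x along the rod. May be absent (None)
- quill3: loose quill (dop holder): steel rod 16 dia, 140 long, with a square brass grip 44 long, 20 x 20, round its middle, and at the +x end a small brass cup with a green stone, reaching 88 from the middle. 0.15 kg. Origin: in the axis at the middle of the grip (10 above the table as it lies); x along the rod. May be absent (None)
- power (a joint): mains lever, rad: 0 off (leans to its base's -x), 1.0 fully on (leans to +x); stays where left, light
- power_tip (a point): middle of the black ball, 26 dia, at the end of the mains lever, 80 from its pivot
- power_base: fixed grey block 70 x 50 x 25 of the mains lever; origin: centre of its underside; the pivot lies along y, 22 above the origin
- jar: bystander, to be left alone: small glass jar, 44 dia x 60 high (mm)
- bowl: bystander, to be left alone: shallow amber glass bowl, 100 dia x 35 high (mm)
- oil: bystander, to be left alone: clear bottle with white cap, 56 dia x 140 high (mm)
- spanner: bystander, to be left alone: spanner lying flat (mm)
Not all that is in view belongs to the job. What is shaped like the tank but blue is not meant. What is shaped like the quill3 but orange or red is not meant.

How it is judged:
By the outcome, as a careful person would: the job done as asked, in the order asked, and still so for the second after the job is handed in, with the robot touching nothing.
Of quill0, quill1, quill2, quill3 only 3 to 4 are there at a start; the rules pass over those that are not, and their reading is None.
At some moment in a run one of quill0, quill1, quill2, quill3 may be knocked a few centimetres aside while the robot is not near it.
Once in a run the grip may slacken for a moment while it holds something.
It also fails if it takes over 210 s, if anything falls off the work surface, if the arm or the gripper's body presses on something with over 40 N, if the wrist force passes 120 N, or if a joint passes its speed limit or range.

## Working session

There is one attempt and no reset: what is moved stays moved. The work goes in short steps, Python scripts to look and compute and a shell command to move; the robot and the scene stay as the last step left them, time stands still between calls to the robot, and variables do not carry over. Pictures are saved under pics/ and viewed, and the job is handed in when it is done.

```bash
ls; mkdir -p pics
python3 - <<'E'
from workcell import bot
import cv2
o=bot.get_obs(); print(o)
for n in ["scene","top","wrist"]:
    im=bot.camera(n); cv2.imwrite(f"pics/a_{n}.png",im[:,:,::-1]); print(n,bot.calibration(n))
E
```

```text
pics
{'clock': 0.0, 'joint_pos': array([-1.12797291e+00,  2.41439231e-01,  3.69197241e-03,  1.33518941e+00,
       -6.58397997e-06,  1.57080174e+00]), 'joint_vel': array([ 1.19567537e-05, -9.92519506e-05,  1.44721789e-03,  3.97314530e-04,
       -3.34685368e-04, -5.68830436e-04]), 'tau': array([ 6.66178712e-04, -3.72318113e+01,  2.52406561e+01,  1.70516007e-02,
        1.01608414e-04,  4.74251294e-06]), 'eef_pos': array([ 0.21396828, -0.45119151,  0.23038754]), 'tool_rot': array([ 9.75588435e-01,  2.19604325e-01, -2.38231030e-04, -1.04332036e-03]), 'ft_force': array([-0.7247521 ,  0.72651897,  0.3468438 ]), 'ft_torque': array([ 0.01071655,  0.04483633, -0.04107694]), 'grip_width': 0.08519714451974685}
scene {'intrinsics': array([[473.62221393,   0.        , 274.10514023],
       [  0.        , 473.62221393, 206.33024018],
       [  0.        ,   0.        ,   1.        ]]), 'xyz': array([1.03533893, 0.51987549, 0.9007003 ]), 'attitude': array([ 0.32900289,  0.86097294, -0.36035215, -0.14362805])}
top {'intrinsics': array([[437.19487602,   0.        , 276.27553828],
       [  0.        , 437.19487602, 220.5257429 ],
       [  0.        ,   0.        ,   1.        ]]), 'xyz': array([ 0.398646  , -0.08518476,  1.18060902]), 'attitude': array([-0.69793306,  0.71512654, -0.02744291,  0.02702532])}
wrist {'intrinsics': array([[295.57107585,   0.        , 280.15247964],
       [  0.        , 295.57107585, 210.99999528],
       [  0.        ,   0.        ,   1.        ]]), 'tool_from_camera': array([[-4.82892445e-04, -9.45527873e-01, -3.25540793e-01,
         8.35669948e-02],
       [ 9.99999743e-01, -2.84283267e-04, -6.57658190e-04,
         2.80455477e-04],
       [ 5.29288349e-04, -3.25541027e-01,  9.45527768e-01,
        -1.43060718e-01],
       [ 0.00000000e+00,  0.00000000e+00,  0.00000000e+00,
         1.00000000e+00]])}
```

View pics/a_top.png

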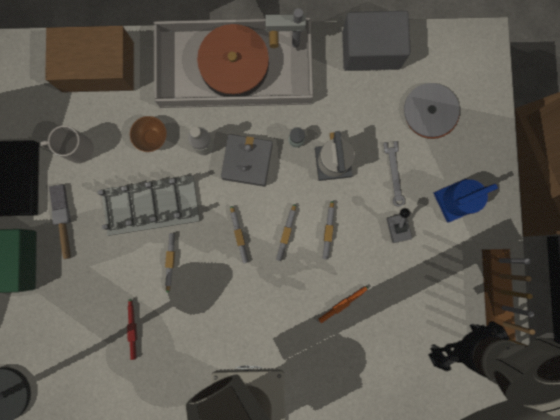

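View pics/a_scene.png

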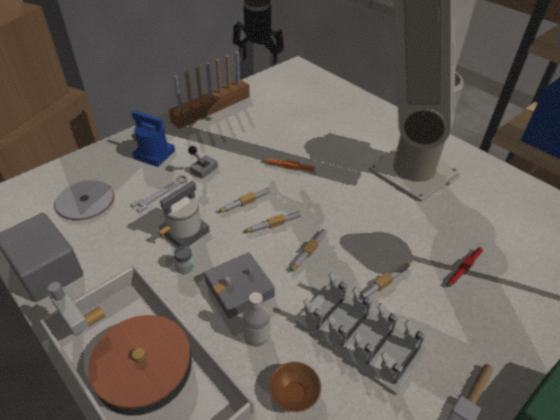

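View pics/a_wrist.png

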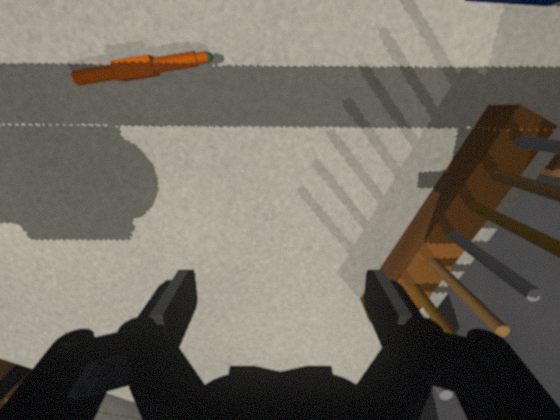

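Top view shows four plain quills at (238,237), (286,235), (329,232), (170,259). The white tank is at (335,158), the stand at (248,158), the rack at (152,205) and the lever at (402,222). The decoys are the orange rod at (343,303), the red rod at (132,328) and the blue tank at (465,197).

```bash
cat > h.py <<'E'
from workcell import bot
import numpy as np, cv2
from scipy.spatial.transform import Rotation as R
def cam(n,obs=None):
    c=bot.calibration(n);K=c["intrinsics"]
    if n=="wrist":
        o=obs or bot.get_obs(); T=np.eye(4);T[:3,:3]=R.from_quat(o["tool_rot"]).as_matrix();T[:3,3]=o["eef_pos"]
        M=T@c["tool_from_camera"]; return K,M[:3,:3],M[:3,3]
    return K,R.from_quat(c["attitude"]).as_matrix(),c["xyz"]
def ray(C,px):
    K,Rm,t=C; d=Rm@np.linalg.inv(K)@np.array([px[0],px[1],1.]); return t,d/np.linalg.norm(d)
def onz(C,px,z):
    t,d=ray(C,px); return t+d*(z-t[2])/d[2]
def proj(C,p):
    K,Rm,t=C; q=K@(Rm.T@(np.asarray(p)-t)); return q[:2]/q[2]
def tri(rays):
    A=np.zeros((3,3));b=np.zeros(3)
    for t,d in rays:
        P=np.eye(3)-np.outer(d,d);A+=P;b+=P@t
    return np.linalg.solve(A,b)
def snap(n,f=None):
    o=bot.get_obs(); im=bot.camera(n); 
    if f: cv2.imwrite(f"pics/{f}.png",im[:,:,::-1])
    return im,cam(n,o)
def spots(n,t,ms=0.2):
    return [(round(d["score"],2),np.array(d["point"])*[560,420]) for d in bot.spot_point(n,t) if d["score"]>=ms]
def yaw(): # tool x axis heading
    m=R.from_quat(bot.get_obs()["tool_rot"]).as_matrix(); return np.arctan2(m[1,0],m[0,0])
def crop(im,box,s,f):
    x0,y0,x1,y1=box; c=cv2.resize(im[y0:y1,x0:x1],None,fx=s,fy=s,interpolation=cv2.INTER_CUBIC); cv2.imwrite(f"pics/{f}.png",c[:,:,::-1])
E
python3 - <<'E'
from h import *
np.set_printoptions(precision=4,suppress=True)
Z=dict(tank=0,tank_spout=.034,stand=0,stand_seat=.04,rack=0,seat0=.05,seat3=.05,quill0=.01,power_base=0,power_tip=None,jar=0,oil=0,bowl=0)
cs={n:snap(n)[1] for n in ["top","scene"]}
for t,z in Z.items():
    print(t)
    for n in cs:
        for s,p in spots(n,t,.15): print("  ",n,s,p.round(0), onz(cs[n],p,z)[:2] if z is not None else "")
E
```

```text
tank
   top 0.86 [454. 203.] [ 0.5266 -0.5711]
   top 0.56 [332. 164.] [ 0.6423 -0.2419]
   scene 0.91 [188. 233.] [ 0.6411 -0.2328]
   scene 0.82 [154. 158.] [ 0.5433 -0.5537]
tank_spout
   top 0.9 [333. 135.] [ 0.7114 -0.2437]
   top 0.74 [480. 191.] [ 0.5536 -0.6272]
   scene 0.94 [164. 237.] [ 0.7097 -0.2312]
   scene 0.73 [182. 265.] [ 0.7263 -0.1285]
   scene 0.55 [134. 142.] [ 0.5659 -0.6184]
   scene 0.29 [189. 151.] [ 0.4677 -0.4714]
stand
   top 0.61 [248. 162.] [ 0.6519 -0.0133]
   scene 0.81 [242. 287.] [ 0.6459 -0.0103]
   scene 0.3 [380. 281.] [0.3926 0.1915]
stand_seat
   top 0.64 [246. 161.] [ 0.6462 -0.0094]
   scene 0.62 [239. 277.] [ 0.6512 -0.0099]
   scene 0.58 [325. 297.] [0.5443 0.1547]
   scene 0.28 [247. 201.] [ 0.4803 -0.1896]
   scene 0.21 [168. 193.] [ 0.6171 -0.3537]
rack
   top 0.79 [151. 207.] [0.5348 0.2522]
   top 0.61 [181. 199.] [0.5558 0.17  ]
   scene 0.58 [363. 336.] [0.5347 0.2611]
   scene 0.52 [242. 287.] [ 0.6464 -0.0074]
seat0
   top 0.93 [181. 199.] [0.5484 0.16  ]
   top 0.73 [109. 209.] [0.5255 0.3472]
   top 0.65 [137. 203.] [0.5392 0.27
[... 1072 characters left out ...]
4 [362. 336.] [0.5407 0.2614]
power_base
   top 0.74 [288. 234.] [ 0.4528 -0.1172]
   top 0.57 [395. 229.] [ 0.4587 -0.4082]
   scene 0.66 [209. 171.] [ 0.453 -0.396]
power_tip
   top 0.64 [403. 212.] 
   scene 0.67 [193. 150.] 
jar
   top 0.77 [296. 138.] [ 0.715  -0.1478]
   scene 0.91 [182. 266.] [ 0.7148 -0.1513]
   scene 0.37 [164. 193.] [ 0.6074 -0.4001]
   scene 0.18 [295. 394.] [0.7289 0.2554]
oil
   top 0.88 [206. 147.] [0.6976 0.1022]
   top 0.4 [155. 201.] [0.5505 0.2423]
   scene 0.67 [310. 245.] [0.4374 0.0063]
   scene 0.65 [254. 334.] [0.7038 0.1036]
bowl
   top 0.69 [151. 135.] [0.7326 0.2515]
   top 0.33 [392. 172.] [ 0.6142 -0.407 ]
   scene 0.79 [293. 394.] [0.7328 0.2527]
```

Run:
```python
from h import *
im,_=snap("top"); crop(im,(80,110,440,300),2.2,"b_top")
im,_=snap("scene"); crop(im,(120,90,440,400),1.9,"b_scene")
```

```text
(no output)
```

View pics/b_top.png

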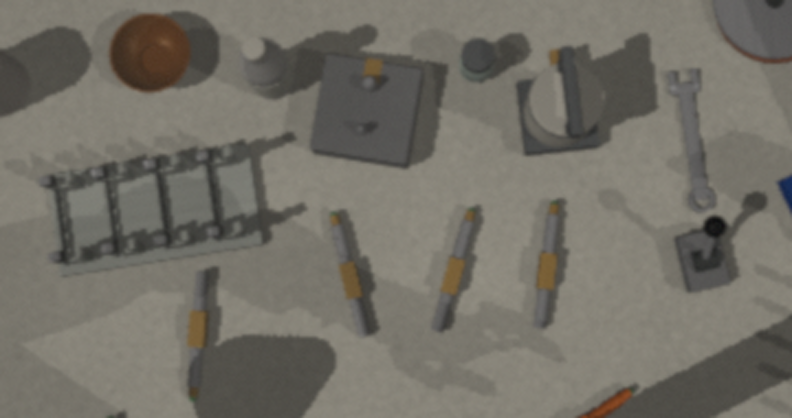

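View pics/b_scene.png

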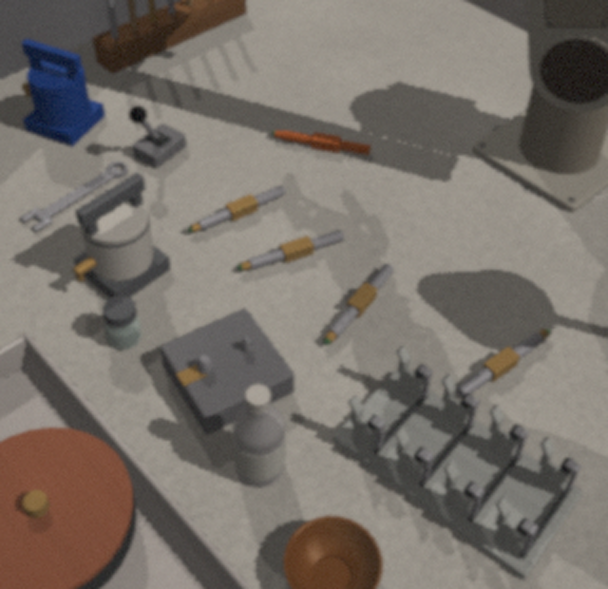

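The candidates are as follows:

- **White tank:** top pixel (335,158), white with a grey handle, so it fits the description. The blue one at (465,197) does not.
- **Quills:** the four with steel rods and brass grips are the ones meant. The orange and red rods are not.

The lever leans to +x, which is on. I'll look at it with the wrist camera first.

```bash
cat >> h.py <<'E'
def go(p,head=None):
    "print tool-frame shift to world p, and turn to heading deg"
    o=bot.get_obs(); m=R.from_quat(o["tool_rot"]).as_matrix()
    h=np.degrees(yaw()); out=m.T@(np.asarray(p)-o["eef_pos"])
    tn=0
    if head is not None: tn=((h-head+180)%360-180)/120
    print("shift",out.round(4),"turn",round(tn,4),"now",o["eef_pos"].round(4),"head",round(h,2),"j",o["joint_pos"].round(2),"t",round(o["clock"],2))
E
python3 - <<'E'
from h import *
np.set_printoptions(precision=4,suppress=True)
T=cam("top");S=cam("scene")
print(tri([ray(T,(404,213)),ray(S,(193,150))]))
# base corners at z=.025 from top crop
for p in [(676,236),(690,290),(732,280)]: print(onz(T,(80+p[0]/2.2,110+p[1]/2.2),.025 if p[1]<270 else .012))
go((.40,-.42,.25),0)
E
```

```text
[ 0.4932 -0.4063  0.0903]
[ 0.4893 -0.3815  0.025 ]
[ 0.4242 -0.3989  0.012 ]
[ 0.4351 -0.4505  0.012 ]
shift [ 0.1815  0.0509 -0.0187] turn 0.2114 now [ 0.2142 -0.4518  0.2313] head 25.37 j [-1.13  0.24  0.01  1.34  0.    1.57] t 1.65
```

```bash
python3 -m inch '[[0.045,0.012,-0.02,0.05,0],[0.09,0.025,-0.02,0.1,0],[0.135,0.038,-0.02,0.1,0],[0.181,0.051,-0.019,0.1,0],[0.181,0.051,-0.019,0.1,0],[0.181,0.051,-0.019,0.1,0]]'
python3 - <<'E'
from h import *
np.set_printoptions(precision=4,suppress=True)
im,W=snap("wrist","c1"); go((.4,-.42,.25),13)
a=spots("wrist","power_tip"); b=spots("wrist","power_base"); print(a,b)
T=cam("top")
for s,p in a: print(onz(W,p,.092))
for s,p in b: print(onz(W,p,0))
E
```

```text
clock: 2.4
eef_pos: [0.3994, -0.4201, 0.25]
tool_rot: [0.993, 0.117, -0.0, -0.0]
ft_force: [0.6, -0.1, -0.2]
grip_width: 0.0856
shift [ 0.0012 -0.0001  0.0002] turn 0.0028 now [ 0.3989 -0.4204  0.2502] head 13.34 j [-0.81  0.4   0.27  1.45 -0.    2.1 ] t 2.45
[(0.95, array([287.28 ,  94.794]))] [(0.85, array([285.88 , 129.612]))]
[ 0.4948 -0.4044  0.092 ]
[ 0.4581 -0.4137  0.    ]
```

View pics/c1.png

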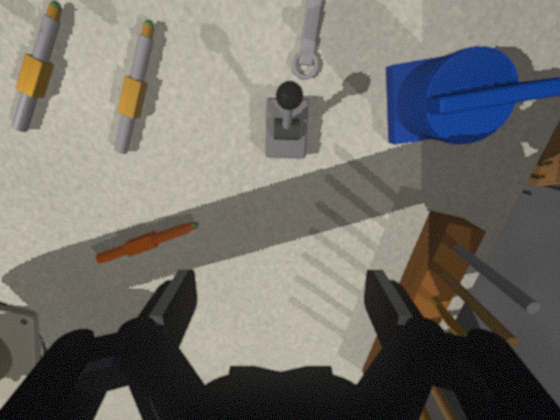

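The wrist view shows the black ball at (288,95) and the lever base at (286,130), leaning along tool +x. I'll shut the fingers, go down beyond the ball and pull back.

```bash
python3 -m inch '[[0.05,0.007,0,0,1],[0.1,0.007,0,0,1],[0.152,0.007,0,0,1],[0.152,0.007,0.06,0,1],[0.152,0.007,0.12,0,1],[0.152,0.007,0.172,0,1],[0.152,0.007,0.172,0,1],[0.152,0.007,0.172,0,1]]'
python3 - <<'E'
from h import *
im,W=snap("wrist","c2")
im,W=snap("scene");crop(im,(120,90,320,240),3.5,"c2s"); go((.458,-.413,.078),13)
E
```

```text
clock: 3.55
eef_pos: [0.5498, -0.3934, 0.0809]
tool_rot: [0.993, 0.116, 0.001, 0.001]
ft_force: [-0.2, 0.0, 0.3]
grip_width: -0.0003
shift [-0.0949 -0.0028  0.0039] turn 0.0028 now [ 0.5509 -0.3938  0.0824] head 13.33 j [-0.62  0.68  0.29  1.18  0.    2.29] t 3.65
```

View pics/c2s.png

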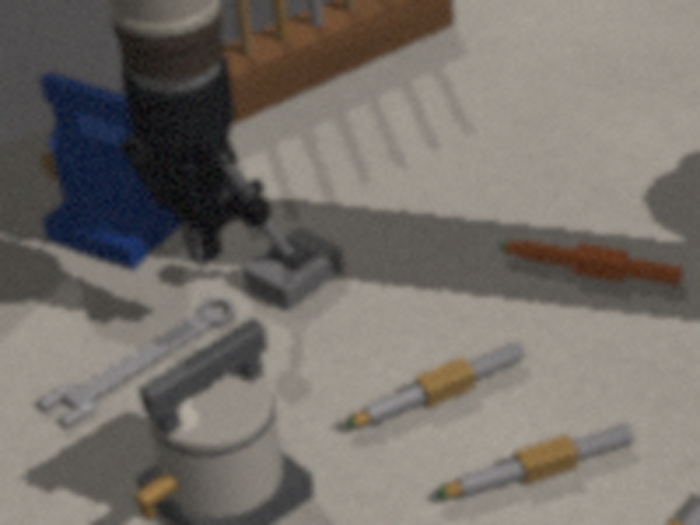

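View pics/c2.png

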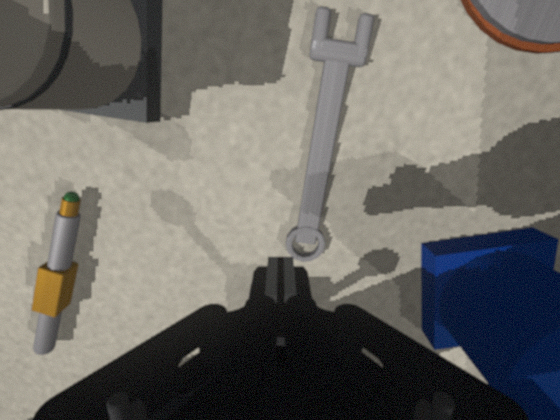

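```bash
python3 -m inch '[[-0.03,-0.003,0.003,0,1],[-0.06,-0.003,0.003,0,1],[-0.08,-0.003,0.003,0,1],[-0.095,-0.003,0.003,0,1],[-0.105,-0.003,0.003,0,1],[-0.109,-0.003,0.003,0,1],[-0.109,-0.003,0.003,0,1]]'; python3 -m inch '[[-0.003,0,0,0,1],[-0.003,0,0,0,1]]';python3 -m inch '[[-0.003,0,0,0,1],[-0.003,0,0,0,1]]'
python3 - <<'E'
from h import *
im,W=snap("wrist","c3")
im,W=snap("scene");crop(im,(120,90,320,240),3.5,"c3s")
E
```

```text
clock: 4.53
eef_pos: [0.4462, -0.4144, 0.0769]
tool_rot: [0.993, 0.117, 0.004, 0.001]
ft_force: [6.4, 0.8, 0.9]
grip_width: 0.0004
clock: 4.78
eef_pos: [0.446, -0.4144, 0.077]
tool_rot: [0.993, 0.118, 0.006, 0.001]
ft_force: [12.7, 3.1, -1.3]
grip_width: 0.0001
clock: 5.03
eef_pos: [0.4459, -0.4145, 0.0772]
tool_rot: [0.993, 0.119, 0.009, 0.0]
ft_force: [19.2, 4.9, -3.6]
grip_width: 0.0001
```

View pics/c3s.png

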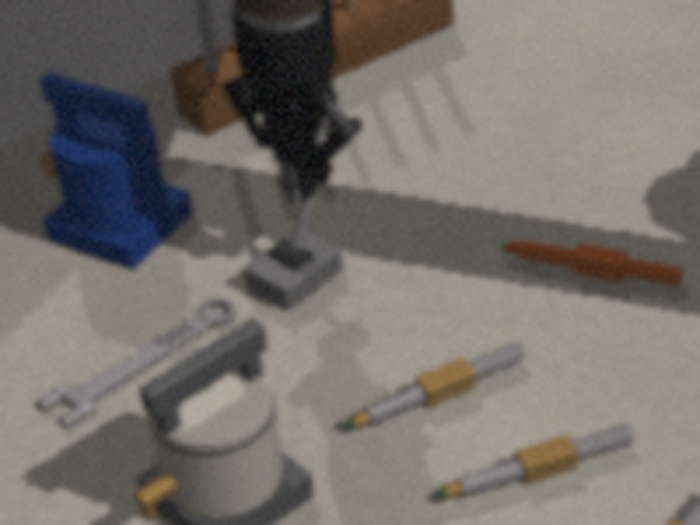

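The lever is at its hard stop: force rises to 19 N with no further motion. I'll back off, lift, and look at the tank and stand from the wrist.

```bash
python3 -m inch '[[0.02,0,0,0,1],[0.02,0,-0.06,0,1],[0.02,0,-0.12,0,0],[0.02,0,-0.18,0,0],[0.02,0,-0.22,0,0],[0.02,0,-0.22,0,0]]'
python3 - <<'E'
from h import *
go((.53,-.12,.33),0)
im,W=snap("wrist","c4")
print(spots("wrist","power_tip"))
for s,p in spots("wrist","power_tip"): print(onz(W,p,.092))
E
```

```text
clock: 5.88
eef_pos: [0.4574, -0.4123, 0.3002]
tool_rot: [0.993, 0.116, 0.003, 0.004]
ft_force: [0.1, -0.1, -0.5]
grip_width: 0.0725
shift [ 0.1384 -0.2674 -0.0312] turn 0.1114 now [ 0.4574 -0.4123  0.3002] head 13.37 j [-0.73  0.47  0.51  1.6  -0.    2.17] t 5.88
[(0.58, array([276.192, 209.79 ]))]
[ 0.42281572 -0.41722685  0.092     ]
```

View pics/c4.png

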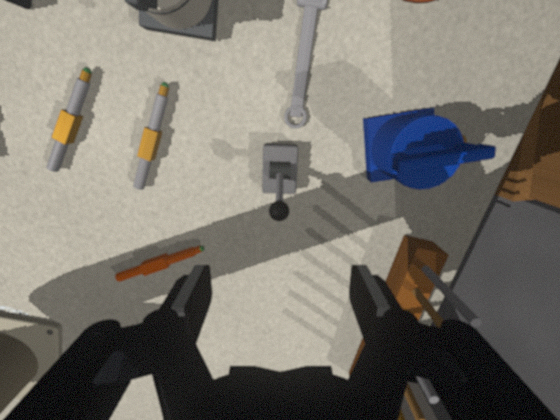

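The lever now leans to −x, with the ball at (279,210), so it is off. Next is the tank and stand view.

```bash
python3 -m inch '[[0.035,-0.055,-0.03,0.06,0],[0.07,-0.11,-0.03,0.11,0],[0.105,-0.165,-0.03,0.111,0],[0.138,-0.22,-0.03,0.111,0],[0.138,-0.267,-0.03,0.111,0],[0.138,-0.267,-0.03,0.111,0],[0.138,-0.267,-0.03,0.111,0]]'
python3 - <<'E'
from h import *
np.set_printoptions(precision=4,suppress=True)
im,W=snap("wrist","d1")
for t,z in dict(tank=0,tank_spout=.034,stand=0,stand_seat=.04,quill0=.01,rack=0,seat0=.05).items():
    print(t)
    for s,p in spots("wrist",t): print("  ",s,p.round(0),onz(W,p,z))
crop(im,(0,0,560,260),1.42,"d1c")
E
```

```text
clock: 6.9
eef_pos: [0.5281, -0.1193, 0.324]
tool_rot: [1.0, 0.001, -0.001, 0.0]
ft_force: [-0.3, -0.4, 0.1]
grip_width: 0.0858
tank
   0.98 [363.  85.] [ 0.6439 -0.2402  0.    ]
tank_spout
   0.81 [373.  30.] [ 0.7068 -0.2381  0.034 ]
stand
   0.89 [208.  80.] [ 0.6515 -0.0148  0.    ]
   0.71 [364.  85.] [ 0.6447 -0.2412  0.    ]
stand_seat
   0.63 [196.  75.] [ 0.6537 -0.009   0.04  ]
quill0
   0.92 [343. 212.] [ 0.4518 -0.2223  0.01  ]
   0.75 [ 91. 243.] [0.3948 0.2023 0.01  ]
   0.74 [352. 309.] [ 0.2607 -0.2522  0.01  ]
   0.72 [196. 217.] [0.4427 0.0186 0.01  ]
   0.7 [ 63. 333.] [0.2055 0.2947 0.01  ]
   0.64 [273. 212.] [ 0.4516 -0.1076  0.01  ]
   0.3 [116.  41.] [0.6981 0.105  0.01  ]
rack
   0.89 [ 44. 158.] [0.5384 0.2518 0.    ]
seat0
   0.82 [ 36. 161.] [0.5421 0.2248 0.05  ]
   0.68 [ 83. 155.] [0.5508 0.156  0.05  ]
```

View pics/d1c.png

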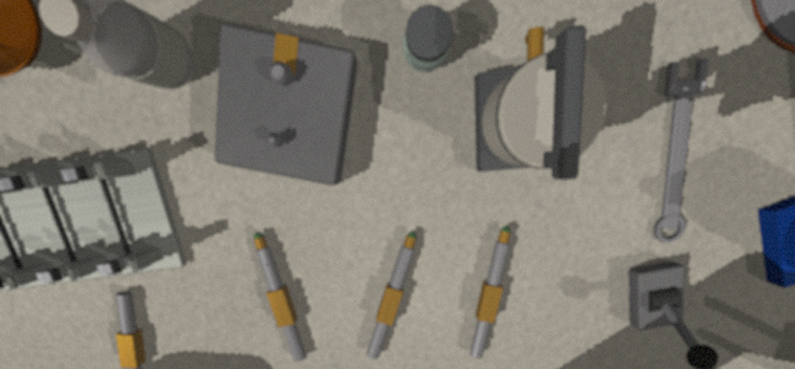

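```bash
cat > w.py <<'E'
from h import *
np.set_printoptions(precision=4,suppress=True)
W=cam("wrist")
f=lambda p,z: onz(W,np.array(p)/1.42,z)
a=f((571,30),.142);b=f((566,177),.142)
print("handle",a,b,(a+b)/2,np.linalg.norm(a-b),np.degrees(np.arctan2(*(a-b)[[1,0]])))
c=[f(p,.04) for p in [(222,25),(355,50),(339,183),(217,162)]]
c=np.array(c);print(c,c.mean(0)); 
for i in range(4):
    d=c[i]-c[(i+1)%4];print(np.linalg.norm(d),np.degrees(np.arctan2(d[1],d[0])))
p1=f((280,71),.058);p2=f((273,137),.058);print("pegs",p1,p2,(p1+p2)/2,np.degrees(np.arctan2(*(p1-p2)[[1,0]])),np.linalg.norm(p1-p2))
E
python3 w.py
```

```text
handle [ 0.6916 -0.2372  0.142 ] [ 0.5965 -0.2462  0.142 ] [ 0.644  -0.2417  0.142 ] 0.09550164966868617 5.369809639824995
[[ 0.7206  0.0341  0.04  ]
 [ 0.7011 -0.0823  0.04  ]
 [ 0.5861 -0.0626  0.04  ]
 [ 0.6059  0.0548  0.04  ]] [ 0.6534 -0.014   0.04  ]
0.11808334967847188 80.50974466496248
0.11663712600744527 -9.731946642648628
0.11904554072462531 -99.57053559188951
0.11647836365295007 169.79446117362644
pegs [ 0.6814 -0.0181  0.058 ] [ 0.6278 -0.0067  0.058 ] [ 0.6546 -0.0124  0.058 ] -11.959462399546938 0.054783709024767514
```

Stand centre is about (0.654,−0.013) at heading −10°. The tank handle centre is (0.644,−0.2415) at heading about 5°. Now I'll move over the tank.

Run:
```python
from h import *
go((.644,-.2415,.22),5.4)
go((.644,-.2415,.108),5.4)
```

```text
shift [0.1156 0.1212 0.1052] turn -0.0453 now [ 0.5285 -0.1203  0.3252] head -0.04 j [-0.22  0.31  0.34  1.6  -0.    2.92] t 7.3
shift [0.1157 0.1212 0.2172] turn -0.0453 now [ 0.5285 -0.1203  0.3252] head -0.04 j [-0.22  0.31  0.34  1.6  -0.    2.92] t 7.3
```

```bash
python3 -m inch '[[0.04,0.04,0.03,-0.045,0],[0.08,0.08,0.06,-0.045,0],[0.116,0.121,0.105,-0.045,0],[0.116,0.121,0.105,-0.045,0],[0.116,0.121,0.105,-0.045,0]]'
python3 - <<'E'
from h import *
im,W=snap("wrist","d2")
go((.644,-.2415,.108),5.4)
E
```

```text
clock: 7.92
eef_pos: [0.6441, -0.2405, 0.2192]
tool_rot: [0.999, 0.047, -0.001, -0.001]
ft_force: [-0.5, -0.4, 0.2]
grip_width: 0.0852
shift [-0.0007  0.0014  0.1134] turn 0.0004 now [ 0.6445 -0.24    0.2214] head 5.44 j [-0.36  0.64  0.6   1.53  0.    2.69] t 7.97
```

View pics/d2.png

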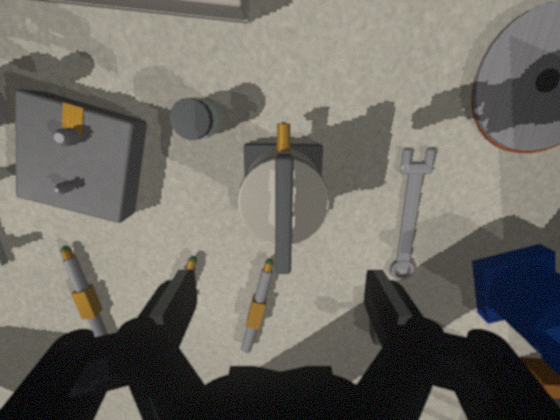

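Run:
```python
from h import *
np.set_printoptions(precision=4,suppress=True)
im=cv2.imread("pics/d2.png"); cv2.imwrite("pics/d2c.png",cv2.resize(im[110:290,200:360],None,fx=3.3,fy=3.3,interpolation=cv2.INTER_CUBIC))
W=cam("wrist")
a=onz(W,(284.5,156),.142);b=onz(W,(283,272),.142);print(a,b,(a+b)/2,np.linalg.norm(a-b),np.degrees(np.arctan2(*(a-b)[[1,0]])))
```

```text
[ 0.6952 -0.2387  0.142 ] [ 0.5968 -0.2472  0.142 ] [ 0.646 -0.243  0.142] 0.09877118185242684 4.944219517036669
```

View pics/d2c.png

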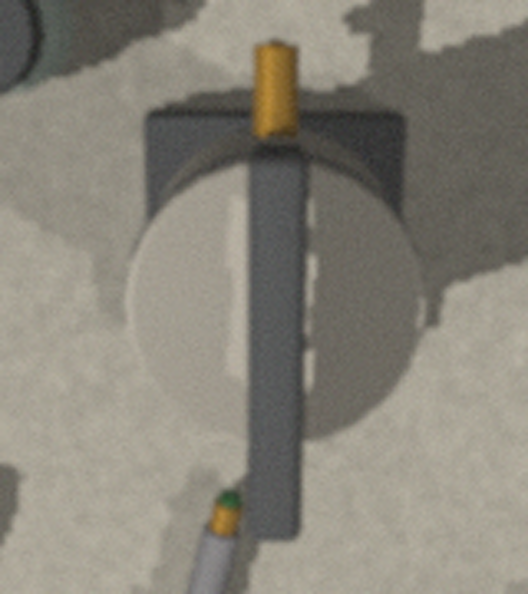

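It's the white tank: handle ends at pixels (284,156) and (283,272), spout forward. I'll descend and grip.

```bash
python3 -m inch '[[0.001,0.0025,0.05,0,0],[0.001,0.0025,0.095,0,0],[0.001,0.0025,0.113,0,0],[0.001,0.0025,0.113,0,0],[0.001,0.0025,0.113,0,1],[0.001,0.0025,0.113,0,1],[0.001,0.0025,0.113,0,1],[0.001,0.0025,0.113,0,1],[0.001,0.0025,0.113,0,1],[0.001,0.0025,0.113,0,1]]'
python3 - <<'E'
from h import *
np.set_printoptions(precision=4,suppress=True)
o=bot.get_obs();print(o["grip_width"],o["ft_force"],o["eef_pos"])
E
```

```text
clock: 9.22
eef_pos: [0.6464, -0.243, 0.108]
tool_rot: [0.999, 0.047, 0.001, 0.0]
ft_force: [1.0, -0.8, 3.9]
grip_width: 0.013
0.013023232067080193 [ 1.0446 -0.8299  3.9347] [ 0.6464 -0.243   0.108 ]
```

```bash
python3 -m inch '[[0,0,-0.02,0,1],[0,0,-0.05,0,1],[0,0,-0.08,0,1],[0,0,-0.08,0,1]]'
python3 - <<'E'
from h import *
np.set_printoptions(precision=4,suppress=True)
o=bot.get_obs();print(o["grip_width"],o["ft_force"],o["eef_pos"])
go((.6535,-.0135,.188),-10)
im,W=snap("wrist","d3")
E
```

```text
clock: 9.72
eef_pos: [0.6467, -0.2429, 0.1884]
tool_rot: [0.999, 0.048, 0.001, 0.001]
ft_force: [0.0, -0.6, -5.4]
grip_width: 0.0135
0.013502066117433232 [ 0.0158 -0.5982 -5.3713] [ 0.6467 -0.2429  0.1884]
shift [ 0.0285 -0.2278  0.0002] turn 0.1287 now [ 0.6467 -0.2429  0.1884] head 5.45 j [-0.36  0.65  0.53  1.45  0.    2.69] t 9.72
```

View pics/d3.png

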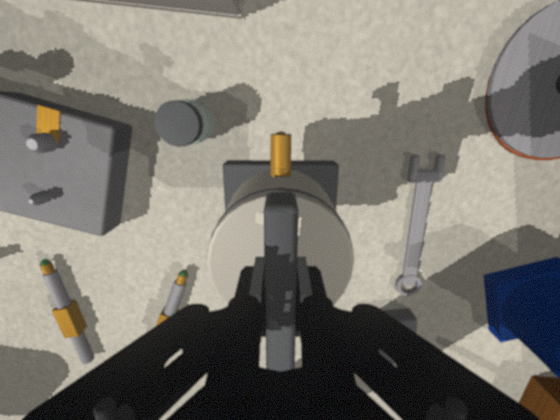

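The last joint can't reach heading −10° at the stand, since j6 would be about 189°. So I'll set the tank back, flip the tool by a half turn and regrip.

```bash
python3 -m inch '[[0,0,0.03,0,1],[0,0,0.06,0,1],[0,0,0.075,0,1],[0,0,0.0795,0,1],[0,0,0.0795,0,1],[0,0,0.0795,0,0],[0,0,0.0795,0,0],[0,0,0.0795,0,0],[0,0,0.0795,0,0],[0,0,0.0795,0,0]]'; python3 -m inch '[[0,0,-0.05,0,0],[0,0,-0.1,0,0],[0,0,-0.1,-0.089,0],[0,0,-0.1,-0.178,0],[0,0,-0.1,-0.267,0],[0,0,-0.1,-0.356,0],[0,0,-0.1,-0.445,0],[0,0,-0.1,-0.534,0],[0,0,-0.1,-0.623,0],[0,0,-0.1,-0.712,0]]'; python3 -m inch '[[0,0,0,-0.1,0],[0,0,0,-0.178,0],[0,0,0,-0.267,0],[0,0,0,-0.356,0],[0,0,0,-0.445,0],[0,0,0,-0.534,0],[0,0,0,-0.623,0],[0,0,0,-0.712,0],[0,0,0,-0.788,0],[0,0,0,-0.788,0]]'
python3 - <<'E'
from h import *
im,W=snap("wrist","d4"); go((.6464,-.243,.108),185.45)
E
```

```text
clock: 11.02
eef_pos: [0.6459, -0.2427, 0.1078]
tool_rot: [0.999, 0.048, 0.0, 0.0]
ft_force: [-0.3, 0.8, -0.1]
grip_width: 0.0852
clock: 12.28
eef_pos: [0.6459, -0.2426, 0.2078]
tool_rot: [0.699, 0.715, 0.0, -0.0]
ft_force: [-0.1, 0.6, -0.1]
grip_width: 0.0852
clock: 13.52
eef_pos: [0.6459, -0.2426, 0.2078]
tool_rot: [-0.047, 0.999, -0.0, -0.0]
ft_force: [0.0, 0.4, 0.1]
grip_width: 0.0855
shift [-0.0005 -0.0004  0.0998] turn -0.0013 now [ 0.6459 -0.2426  0.2078] head -174.7 j [-0.36  0.65  0.58  1.5   0.   -0.45] t 13.57
```

View pics/d4.png

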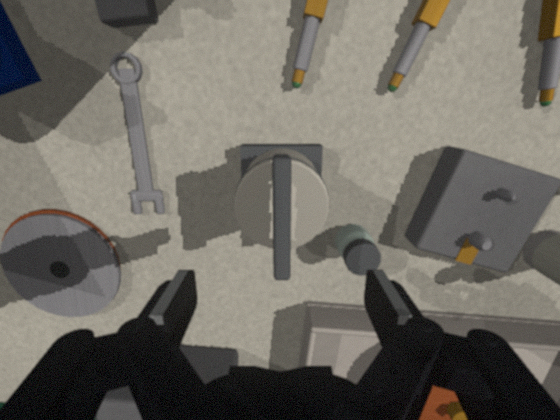

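The tank stands as before, with its handle at rows 155–280, column 283. The stand is at right, around (480,205). I'll measure both from this view.

Run:
```python
from h import *
np.set_printoptions(precision=4,suppress=True)
W=cam("wrist");im=cv2.imread("pics/d4.png")
a=onz(W,(282.5,279),.142);b=onz(W,(282,155),.142);print(a,b,(a+b)/2,np.linalg.norm(a-b),np.degrees(np.arctan2(*(a-b)[[1,0]])))
c=im[135:285,395:560].copy()
cv2.imwrite("pics/d4c.png",cv2.resize(c,None,fx=4,fy=4,interpolation=cv2.INTER_CUBIC))
```

```text
[ 0.6915 -0.2368  0.142 ] [ 0.5921 -0.2466  0.142 ] [ 0.6418 -0.2417  0.142 ] 0.09983345386551074 5.617227357925975
```

View pics/d4c.png

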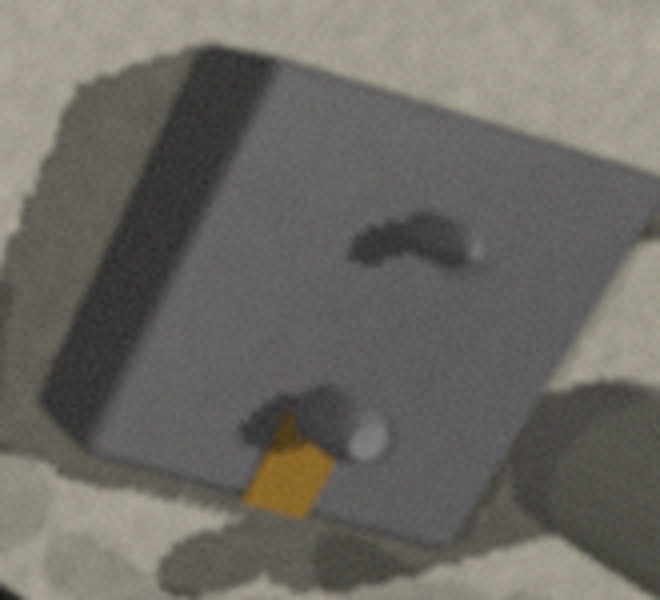

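Run:
```python
from h import *
np.set_printoptions(precision=4,suppress=True)
W=cam("wrist")
f=lambda p,z: onz(W,np.array(p)/4+[395,135],z)
c=np.array([f(p,.04) for p in [(275,62),(662,178),(450,545),(92,450)]]);print(c,c.mean(0))
for i in range(4):
    d=c[i]-c[(i+1)%4];print(np.linalg.norm(d),np.degrees(np.arctan2(d[1],d[0])))
p1=f((370,437),.06);p2=f((477,250),.06);print("pegs",p1,p2,(p1+p2)/2,np.degrees(np.arctan2(*(p1-p2)[[1,0]])),np.linalg.norm(p1-p2))
T=cam("top");im,_=snap("top");crop(im,(200,115,300,200),7,"e_top")
im,_=snap("scene");crop(im,(190,240,310,340),6,"e_scene")
```

```text
[[ 0.5848 -0.057   0.04  ]
 [ 0.6053  0.0554  0.04  ]
 [ 0.7194  0.0369  0.04  ]
 [ 0.6984 -0.0773  0.04  ]] [ 0.652  -0.0105  0.04  ]
0.11424567143383389 -100.34239356258462
0.11558241034334356 170.76559518575695
0.1161094801473259 79.59205468557832
0.11542855636062012 -10.1581060110004
pegs [ 0.6789 -0.0145  0.06  ] [ 0.6251 -0.004   0.06  ] [ 0.652  -0.0093  0.06  ] -11.050755628778292 0.054879593943315604
```

View pics/e_top.png

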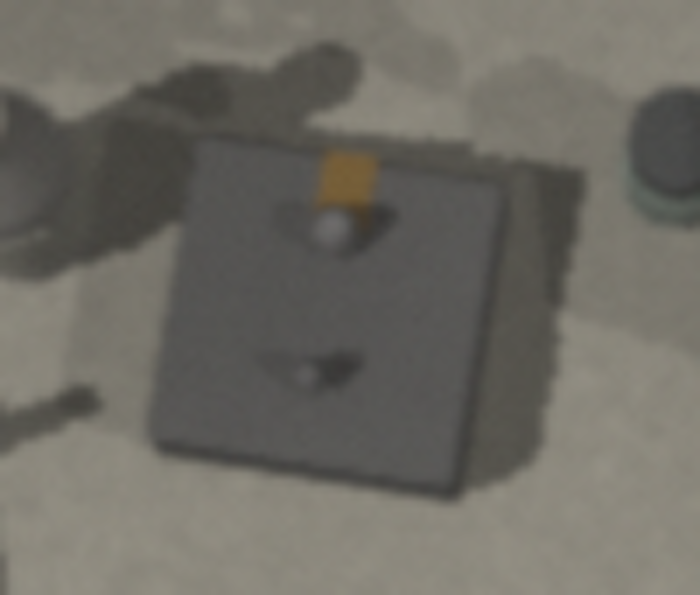

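View pics/e_scene.png

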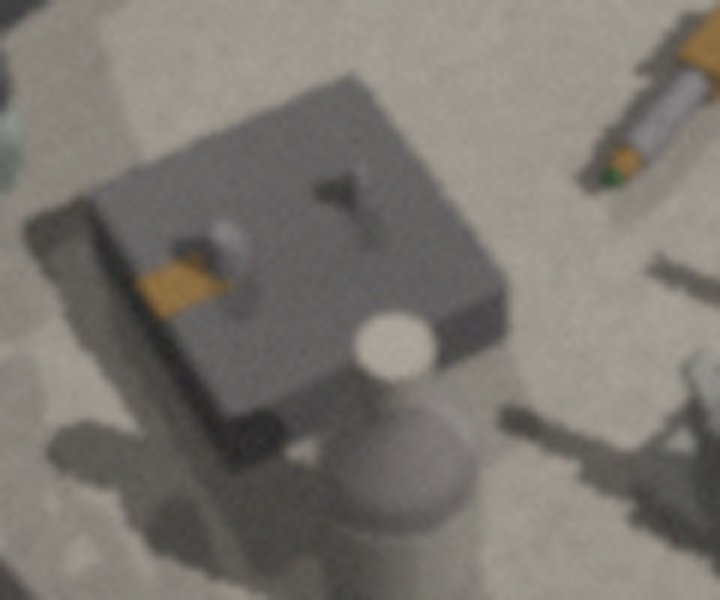

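Run:
```python
from h import *
np.set_printoptions(precision=4,suppress=True)
T=cam("top");f=lambda p,z: onz(T,np.array(p)/7+[200,115],z)
c=np.array([f(p,.04) for p in [(198,137),(503,182),(460,487),(157,442)]]);print(c.mean(0))
for i in range(4):
    d=c[i]-c[(i+1)%4];print(np.linalg.norm(d),np.degrees(np.arctan2(d[1],d[0])))
p1=f((334,228),.06);p2=f((308,376),.06);print("pegs",p1,p2,(p1+p2)/2,np.degrees(np.arctan2(*(p1-p2)[[1,0]])))
S=cam("scene");g=lambda p,z: onz(S,np.array(p)/6+[190,240],z)
c=np.array([g(p,.04) for p in [(95,195),(352,78),(507,285),(232,415)]]);print(c.mean(0))
p1=g((228,232),.06);p2=g((357,170),.06);print("pegs",p1,p2,(p1+p2)/2,np.degrees(np.arctan2(*(p1-p2)[[1,0]])))
```

```text
[ 0.6505 -0.0136  0.04  ]
0.11708666623631146 80.06676412430807
0.11782475779134752 -9.240289741384716
0.11543286607740735 -99.91980969038148
0.11788340126283081 171.563329619603
pegs [ 0.6775 -0.0172  0.06  ] [ 0.622  -0.0065  0.06  ] [ 0.6497 -0.0118  0.06  ] -10.923172496689649
[ 0.6549 -0.0044  0.04  ]
pegs [ 0.6806 -0.0112  0.06  ] [ 0.627  -0.0019  0.06  ] [ 0.6538 -0.0065  0.06  ] -9.914963782794137
```

```bash
python3 - <<'E'
from h import *
go((.644,-.2425,.108),185.3)
E
python3 -m inch '[[0.002,0,0.05,0,0],[0.002,0,0.09,0,0],[0.002,0,0.1,0,0],[0.002,0,0.1,0,0],[0.002,0,0.1,0,1],[0.002,0,0.1,0,1],[0.002,0,0.1,0,1],[0.002,0,0.1,0,1],[0.002,0,0.1,0,1],[0.002,0,0.1,0,1]]'; python3 -m inch '[[0,0,-0.02,0,1],[0,0,-0.05,0,1],[0,0,-0.08,0,1],[0,0,-0.08,0,1],[0,0,-0.08,0,1]]';python3 - <<'E'
from h import *
go((.652,-.011,.188),170)
im,W=snap("wrist","d5")
E
```

```text
shift [0.0019 0.0003 0.0998] turn 0.0003 now [ 0.6459 -0.2426  0.2078] head -174.66 j [-0.36  0.65  0.58  1.5   0.   -0.45] t 13.68
clock: 14.92
eef_pos: [0.6441, -0.2424, 0.1083]
tool_rot: [-0.048, 0.999, 0.0, 0.0]
ft_force: [-0.4, 2.4, 3.7]
grip_width: 0.0136
clock: 15.55
eef_pos: [0.6428, -0.2426, 0.1851]
tool_rot: [-0.047, 0.999, 0.001, -0.002]
ft_force: [-0.5, 0.1, -5.8]
grip_width: 0.013
shift [-0.0311  0.2297 -0.0027] turn 0.1287 now [ 0.6428 -0.2426  0.1851] head -174.56 j [-0.36  0.65  0.52  1.45 -0.   -0.46] t 15.55
```

View pics/d5.png

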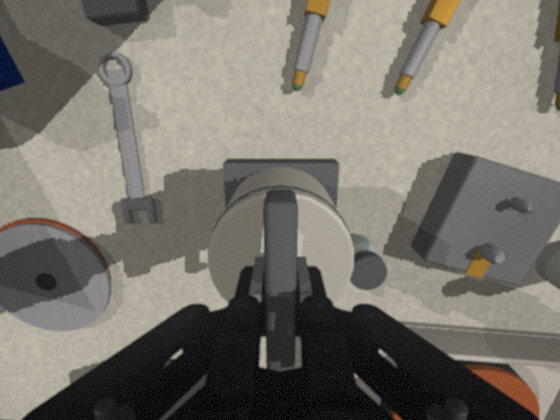

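```bash
python3 -m inch '[[-0.007,0.04,0,0.03,1],[-0.014,0.09,0,0.06,1],[-0.021,0.14,0,0.1,1],[-0.028,0.19,0,0.128,1],[-0.031,0.23,0,0.128,1],[-0.031,0.23,0,0.128,1],[-0.031,0.23,0,0.128,1]]'
python3 - <<'E'
from h import *
o=bot.get_obs();print(o["grip_width"],o["ft_force"]);go((.652,-.011,.188),170)
im,W=snap("wrist","d6")
im,_=snap("scene");crop(im,(150,170,310,340),3.5,"d6s")
im,_=snap("top");crop(im,(180,90,320,220),4,"d6t")
E
```

```text
clock: 16.48
eef_pos: [0.652, -0.011, 0.1861]
tool_rot: [0.086, 0.996, -0.001, -0.001]
ft_force: [-0.4, 0.5, -4.9]
grip_width: 0.0134
0.013426377519608249 [-0.43890006  0.54198903 -4.92705391]
shift [ 0.      0.     -0.0019] turn 0.001 now [ 0.652  -0.011   0.1861] head 170.12 j [-0.02  0.57  0.39  1.39 -0.    0.16] t 16.48
```

View pics/d6.png

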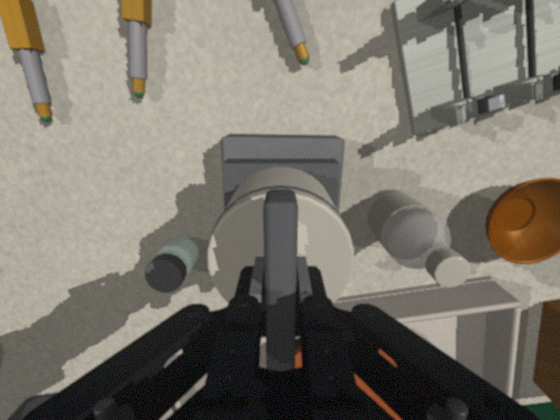

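View pics/d6s.png

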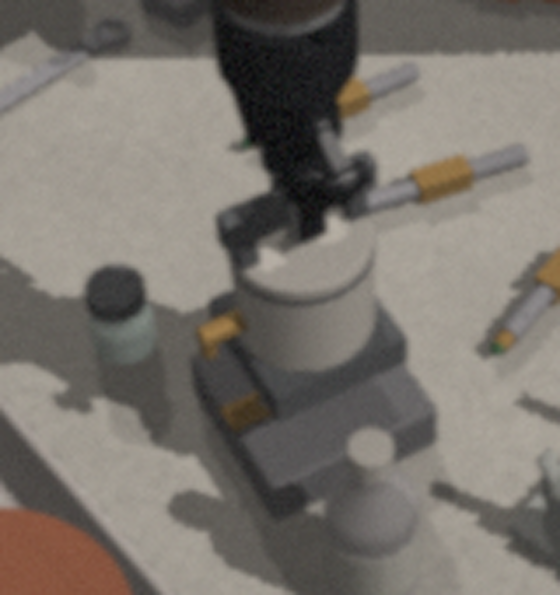

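Run:
```python
from h import *
im=cv2.imread("pics/d6.png"); cv2.imwrite("pics/d6c.png",cv2.resize(im[120:220,205:360],None,fx=5,fy=5,interpolation=cv2.INTER_CUBIC))
```

```text
(no output)
```

View pics/d6c.png

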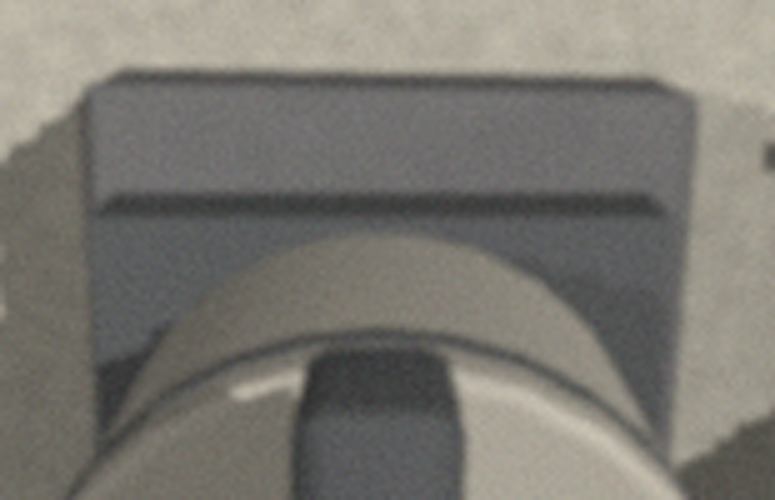

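View pics/d6t.png

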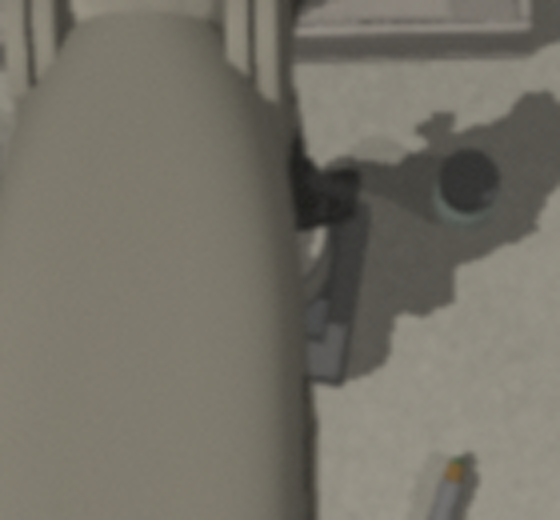

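Run:
```python
from h import *
o=bot.get_obs();m=R.from_quat(o["tool_rot"]).as_matrix();W=cam("wrist")
f=lambda p,z:(m.T@(onz(W,p,z)-o["eef_pos"])).round(4)
for r in (135.5,136.5,138): print("stand",r,f((283,r),.04),f((283,134.8),0))
for r in (161.5,162.6): print("foot",r,f((281.2,r),.102),f((281.2,r),.100), f((281.2,158.8),.078))
print(f((223,139),.04),f((343.4,140),.04),f((225,162.6),.102),f((337.4,162.6),.102))
```

```text
stand 135.5 [0.0605 0.0024 0.1471] [0.0581 0.0027 0.1871]
stand 136.5 [0.0596 0.0024 0.1471] [0.0581 0.0027 0.1871]
stand 138 [0.0582 0.0024 0.1471] [0.0581 0.0027 0.1871]
foot 161.5 [0.046  0.0004 0.0851] [0.0457 0.0004 0.0871] [0.0443 0.0005 0.1091]
foot 162.6 [0.0452 0.0004 0.0851] [0.0448 0.0004 0.0871] [0.0443 0.0005 0.1091]
[ 0.0573 -0.0551  0.1471] [0.0563 0.0603 0.1471] [ 0.0452 -0.043   0.0851] [0.0452 0.0439 0.0851]
```

```bash
python3 -m inch '[[-0.001,0.0015,0,0.006,1],[-0.001,0.0015,0.015,0.006,1],[-0.001,0.0015,0.02,0.006,1],[-0.001,0.0015,0.024,0.006,1],[-0.001,0.0015,0.024,0.006,1]]'; python3 -m inch '[[0,0,0.003,0,1],[0,0,0.006,0,1],[0,0,0.006,0,1]]'
```

```text
clock: 17.25
eef_pos: [0.6538, -0.0096, 0.1632]
tool_rot: [0.093, 0.996, -0.0, -0.001]
ft_force: [0.8, 0.6, -5.4]
grip_width: 0.0133
clock: 17.62
eef_pos: [0.654, -0.0095, 0.1575]
tool_rot: [0.093, 0.996, 0.0, -0.0]
ft_force: [-0.1, -0.7, -5.6]
grip_width: 0.0131
```

```bash
python3 -m inch '[[0,0,0.004,0,1],[0,0,0.008,0,1],[0,0,0.01,0,1],[0,0,0.01,0,1]]'; python3 -m inch '[[0,0,0.002,0,1],[0,0,0.003,0,1],[0,0,0.003,0,1]]'
```

```text
clock: 18.12
eef_pos: [0.6541, -0.0095, 0.1484]
tool_rot: [0.093, 0.996, 0.0, 0.0]
ft_force: [-2.2, 0.8, -2.1]
grip_width: 0.013
clock: 18.5
eef_pos: [0.6542, -0.0094, 0.1483]
tool_rot: [0.093, 0.996, 0.0, 0.001]
ft_force: [-6.9, 1.7, 9.9]
grip_width: 0.0133
```

The tank stops hard at z=0.148, which is the seated height. I'll release and rise.

```bash
python3 -m inch '[[0,0,-0.003,0,1],[0,0,-0.003,0,0],[0,0,-0.003,0,0],[0,0,-0.003,0,0],[0,0,-0.003,0,0],[0,0,-0.04,0,0],[0,0,-0.1,0,0],[0,0,-0.16,0,0],[0,0,-0.16,0,0]]'
python3 - <<'E'
from h import *
np.set_printoptions(precision=4,suppress=True)
im,W=snap("wrist","f1")
im,_=snap("scene");crop(im,(150,170,310,340),3.5,"f1s"); go((.654,-.0095,.3),170)
for t,z in dict(quill0=.01,rack=0,seat0=.05).items():
    for s,p in spots("wrist",t): print(t,s,p.round(0),onz(W,p,z))
E
```

```text
clock: 19.62
eef_pos: [0.6567, -0.0097, 0.3121]
tool_rot: [0.093, 0.996, 0.001, 0.007]
ft_force: [-0.3, -0.6, 0.1]
grip_width: 0.0854
shift [ 0.0006 -0.      0.0055] turn -0.0052 now [ 0.6546 -0.0096  0.3055] head 169.37 j [-0.01  0.57  0.69  1.69  0.    0.17] t 19.73
quill0 0.92 [174.  24.] [ 0.4497 -0.1104  0.01  ]
quill0 0.84 [93. 43.] [ 0.4502 -0.2232  0.01  ]
rack 0.97 [456.  42.] [0.5376 0.2557 0.    ]
rack 0.46 [174.  22.] [ 0.4446 -0.1126  0.    ]
seat0 0.79 [398.  65.] [0.5531 0.1576 0.05  ]
seat0 0.74 [450.  46.] [0.5439 0.2215 0.05  ]
seat0 0.65 [507.  25.] [0.5346 0.2881 0.05  ]
```

View pics/f1.png

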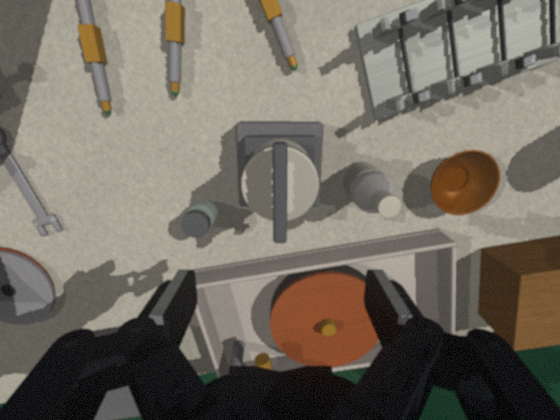

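View pics/f1s.png

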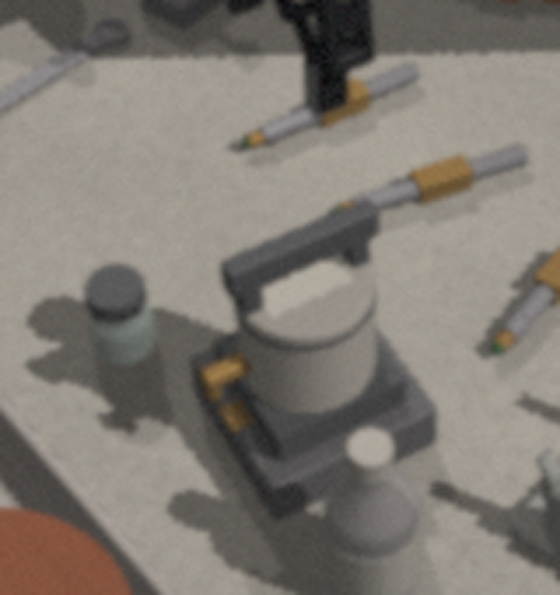

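The tank is seated with its spout over the brass strip. Next I'll view the rack and quills from above.

```bash
python3 -m inch '[[0.01,0.05,0,-0.04,0],[0.02,0.1,0,-0.089,0],[0.03,0.15,0,-0.089,0],[0.04,0.2,0,-0.089,0],[0.04,0.2,0,-0.089,0],[0.04,0.2,0,-0.089,0]]'
python3 - <<'E'
from h import *
np.set_printoptions(precision=4,suppress=True)
im,W=snap("wrist","g1"); go((.6,.2,.3),180)
for t,z in dict(quill0=.01,rack=0,seat0=.05).items():
    for s,p in spots("wrist",t): print(t,s,p.round(0),onz(W,p,z))
E
```

```text
clock: 20.62
eef_pos: [0.6513, 0.1941, 0.3031]
tool_rot: [-0.001, 1.0, -0.001, -0.001]
ft_force: [0.3, -0.4, -0.2]
grip_width: 0.0855
shift [0.0515 0.0067 0.0037] turn 0.0 now [0.6515 0.1933 0.3036] head -180.0 j [ 0.29  0.64  0.81  1.74 -0.    0.29] t 20.68
quill0 0.95 [41. 10.] [ 0.4478 -0.1098  0.01  ]
quill0 0.68 [138.  10.] [0.4471 0.0127 0.01  ]
rack 0.58 [324.  90.] [0.5401 0.2541 0.    ]
seat0 0.78 [353.  81.] [0.5335 0.2829 0.05  ]
seat0 0.73 [255. 100.] [0.5549 0.1612 0.05  ]
seat0 0.64 [403.  76.] [0.5271 0.3433 0.05  ]
seat0 0.63 [301.  93.] [0.5472 0.2189 0.05  ]
```

View pics/g1.png

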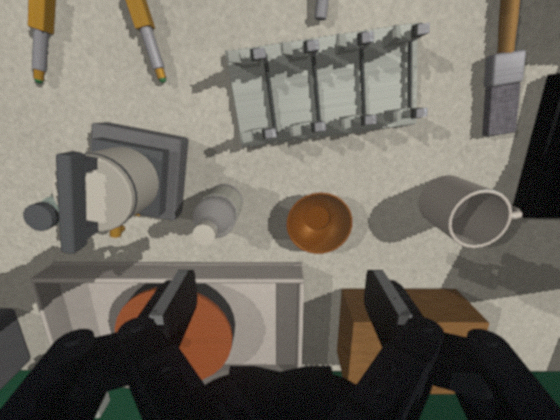

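Run:
```python
import cv2
im=cv2.imread("pics/g1.png"); cv2.imwrite("pics/g1c.png",cv2.resize(im[15:155,222:438],None,fx=3.7,fy=3.7,interpolation=cv2.INTER_CUBIC))
```

```text
(no output)
```

View pics/g1c.png

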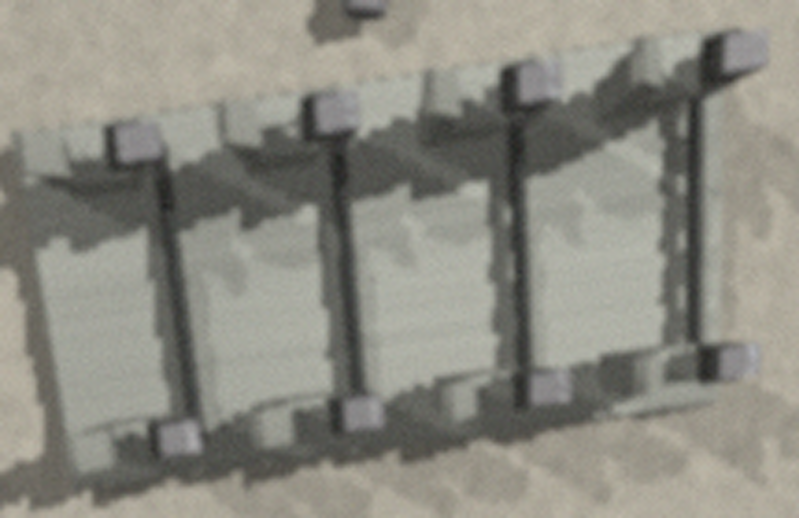

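```bash
python3 -m inch '[[0.01,0.03,0.02,-0.03,0],[0.02,0.067,0.04,-0.0725,0],[0.02,0.067,0.04,-0.0725,0],[0.02,0.067,0.04,-0.0725,0]]'
python3 - <<'E'
from h import *
np.set_printoptions(precision=4,suppress=True)
im,W=snap("wrist","g2"); go((.6,.2,.3),188.7)
for t,z in dict(quill0=.01,rack=0,seat0=.05).items():
    for s,p in spots("wrist",t): print(t,s,p.round(0),onz(W,p,z))
crop(im,(170,0,440,170),2.9,"g2c")
E
```

```text
clock: 21.32
eef_pos: [0.632, 0.2603, 0.2653]
tool_rot: [-0.076, 0.997, -0.0, 0.0]
ft_force: [-0.7, -0.2, 0.9]
grip_width: 0.0853
shift [ 0.041  -0.0545 -0.0343] turn -0.0005 now [0.6324 0.26   0.2658] head -171.37 j [ 0.39  0.64  0.7   1.63 -0.    0.24] t 21.38
quill0 0.57 [ 62. 163.] [ 0.6608 -0.0334  0.01  ]
rack 0.91 [287. 101.] [0.5373 0.255  0.    ]
seat0 0.95 [316. 100.] [0.5325 0.2854 0.05  ]
seat0 0.83 [367. 104.] [0.528  0.3445 0.05  ]
seat0 0.7 [202.  99.] [0.5515 0.1582 0.05  ]
seat0 0.62 [259. 101.] [0.544  0.2221 0.05  ]
```

View pics/g2c.png

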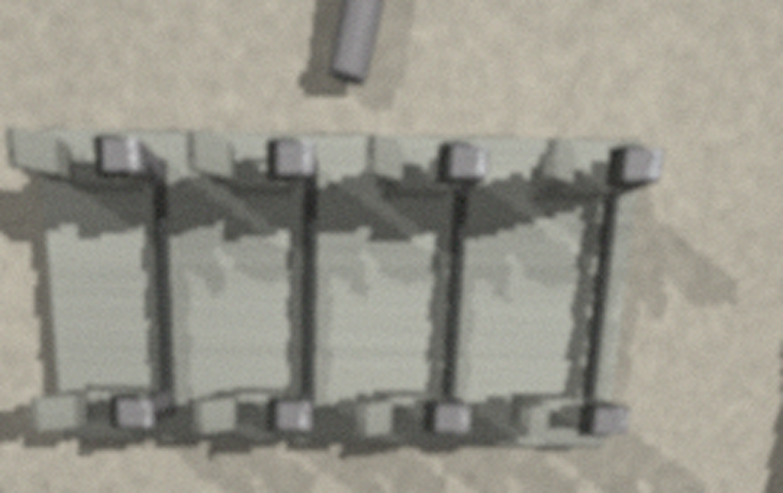

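```bash
cat > rack.py <<'E'
from h import *
from scipy.optimize import least_squares
np.set_printoptions(precision=4,suppress=True)
W=cam("wrist")
f=lambda p,z: onz(W,np.array(p)/2.9+[170,0],z)
bot_=[f(p,.065) for p in [(133,409),(292,413),(449,416),(606,418)]]
top_=[f(p,.065) for p in [(119,154),(290,156),(462,160),(635,163)]]
P=np.array(bot_+top_)[:,:2]
L=np.array([(45,y+9.5) for y in (-93,-31,31,93)]+[(-45,y+9.5) for y in (-93,-31,31,93)])/1000
def tr(q): 
    c,s=np.cos(q[2]),np.sin(q[2]); return L@np.array([[c,s],[-s,c]])+q[:2]
r=least_squares(lambda q:(tr(q)-P).ravel(),[.54,.255,.15])
print(r.x,np.degrees(r.x[2]),(tr(r.x)-P)*1000)
q=r.x;c,s=np.cos(q[2]),np.sin(q[2])
for y in (-.093,-.031,.031,.093): print(q[0]-s*y,q[1]+c*y)
E
python3 rack.py
```

```text
[0.5389 0.2566 0.136 ] 7.794556424451231 [[ 0.6895 -0.1553]
 [ 0.0869 -0.5902]
 [-0.2299 -0.3691]
 [-0.1511 -0.1991]
 [ 0.032  -0.3003]
 [ 0.161   0.4843]
 [-0.2725  0.6879]
 [-0.3159  0.4418]]
0.5515165909417639 0.16448846325016223
0.5431080615044317 0.22591562851685443
0.5346995320670995 0.28734279378354666
0.5262910026297674 0.3487699590502389
```

```bash
cat >> rack.py <<'E'
print("---")
raw=[(133,409),(292,413),(449,416),(606,418),(119,154),(290,156),(462,160),(635,163)]
for z in (.055,.061,.065,.067,.07,.078):
    P=np.array([f(p,z) for p in raw])[:,:2]
    r=least_squares(lambda q:(tr(q)-P).ravel(),[.54,.255,.15]); print(z,r.cost*1e6,r.x)
E
python3 rack.py | sed -n '/---/,$p'
python3 - <<'E'
import cv2
im=cv2.imread("pics/g2.png"); cv2.imwrite("pics/g2d.png",cv2.resize(im[125:160,170:390],None,fx=3.6,fy=3.6,interpolation=cv2.INTER_CUBIC));cv2.imwrite("pics/g2e.png",cv2.resize(im[35:75,170:400],None,fx=3.4,fy=3.4,interpolation=cv2.INTER_CUBIC))
E
```

```text
---
0.055 20.904102333415718 [0.5386 0.2572 0.136 ]
0.061 3.5259592509569955 [0.5388 0.2568 0.136 ]
0.065 1.1505402981120607 [0.5389 0.2566 0.136 ]
0.067 2.725833752141086 [0.539  0.2565 0.136 ]
0.07 8.542527596712457 [0.5391 0.2564 0.136 ]
0.078 44.315732672990805 [0.5393 0.2559 0.136 ]
```

View pics/g2d.png

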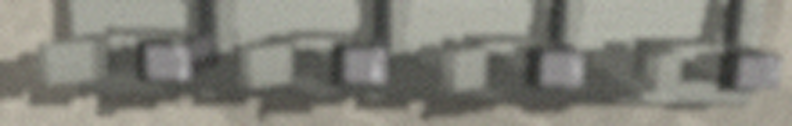

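View pics/g2e.png

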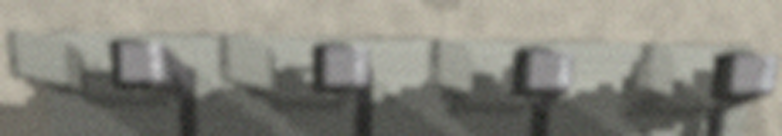

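The rack fit is tight, with residuals under 0.7 mm. The rack is at (0.540,0.256), heading 7.8°, with its rollers on world +y. Now the quills.

```bash
python3 - <<'E'
from h import *
go((.54,-.02,.30),180)
E
python3 -m inch '[[0.01,-0.05,-0.035,0.07,0],[0.03,-0.1,-0.035,0.07,0],[0.06,-0.15,-0.035,0.07,0],[0.07,-0.2,-0.035,0.07,0],[0.07,-0.25,-0.035,0.07,0],[0.07,-0.29,-0.035,0.07,0],[0.07,-0.29,-0.035,0.07,0],[0.07,-0.29,-0.035,0.07,0]]'
python3 - <<'E'
from h import *
np.set_printoptions(precision=4,suppress=True)
im,W=snap("wrist","h1"); go((.6,.2,.3),180)
for t,z in dict(quill0=.01).items():
    for s,p in spots("wrist",t): print(t,s,p.round(0),onz(W,p,z))
E
```

```text
shift [ 0.1334 -0.2631 -0.0345] turn 0.072 now [0.6325 0.2601 0.2658] head -171.37 j [ 0.39  0.64  0.7   1.63 -0.    0.24] t 21.52
clock: 22.52
eef_pos: [0.6066, -0.0363, 0.3001]
tool_rot: [-0.002, 1.0, 0.0, 0.0]
ft_force: [-0.4, 0.6, -0.1]
grip_width: 0.0852
shift [0.0051 0.2356 0.0002] turn 0.003 now [ 0.6066 -0.0356  0.3001] head -179.64 j [-0.06  0.45  0.49  1.6   0.   -0.07] t 22.57
quill0 0.88 [224.  50.] [ 0.4496 -0.1108  0.01  ]
quill0 0.68 [134.  50.] [ 0.4496 -0.2276  0.01  ]
quill0 0.62 [317.  46.] [0.4445 0.0106 0.01  ]
```

View pics/h1.png

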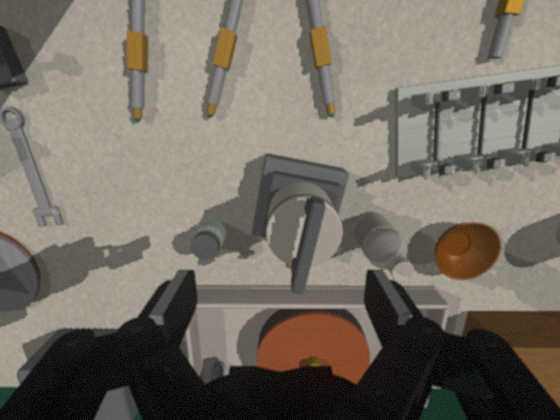

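```bash
cat >> h.py <<'E'
def quills(cname="wrist",f=None,bias=0.002):
    """brass-grip detection: centre, heading mod 180 for each visible quill; wrist x-bias removed"""
    im,C=snap(cname,f); hsv=cv2.cvtColor(im,cv2.COLOR_RGB2HSV)
    m=cv2.inRange(hsv,(12,110,60),(28,255,255)); n,lab,st,ce=cv2.connectedComponentsWithStats(m)
    o=bot.get_obs(); tx=R.from_quat(o["tool_rot"]).as_matrix()[:,0]
    dets=bot.masks_of(cname,"quill0"); out=[]
    for d in dets:
        mk=d["pixels"]; 
        if d["score"]<.25 or mk.sum()<60: continue
        mm=cv2.bitwise_and(m,m,mask=cv2.dilate(mk.astype(np.uint8),np.ones((5,5))))
        n,lab,st,ce=cv2.connectedComponentsWithStats(mm)
        if n<2: continue
        k=1+np.argmax(st[1:,4]); 
        if st[k,4]<30: continue
        (cx,cy),wh,an=cv2.minAreaRect(np.argwhere(lab==k)[:,::-1].astype(np.float32))
        c=onz(C,(cx,cy),.018)
        ys,xs=np.nonzero(mk); 
        vx,vy,_,_=cv2.fitLine(np.stack([xs,ys],1).astype(np.float32),cv2.DIST_HUBER,0,.01,.01).ravel()
        a=onz(C,(cx+20*vx,cy+20*vy),.012)-onz(C,(cx-20*vx,cy-20*vy),.012)
        if cname=="wrist": c=c-bias*tx
        print(round(d["score"],2),"px",(round(cx),round(cy)),"area",st[k,4],"c",c[:2].round(4),"axis",round(np.degrees(np.arctan2(a[1],a[0]))%180,1))
E
python3 - <<'E'
from h import *
np.set_printoptions(precision=4,suppress=True)
quills(); quills("top"); quills("scene")
E
```

```text
0.98 px (320, 47) area 607 c [0.4485 0.0139] axis 13.7
0.89 px (136, 50) area 767 c [ 0.4537 -0.221 ] axis 171.5
0.85 px (509, 8) area 359 c [0.4045 0.245 ] axis 173.3
0.56 px (224, 48) area 636 c [ 0.4508 -0.1088] axis 162.4
0.93 px (328, 232) area 108 c [ 0.453  -0.2251] axis 171.0
0.74 px (150, 262) area 111 c [0.3877 0.2487] axis 175.1
0.67 px (286, 235) area 100 c [ 0.4495 -0.1108] axis 163.0
0.9 px (311, 246) area 110 c [0.4489 0.0184] axis 13.1
0.86 px (276, 221) area 116 c [ 0.4551 -0.1022] axis 161.1
0.79 px (248, 198) area 104 c [ 0.4568 -0.2148] axis 171.0
```

Wrist view: quills at (320,47), (136,50), (224,48) and (509,8). The last was knocked from y≈0.20 to 0.25. I'll take the one at (320,47) first.

Run:
```python
from h import *
go((.4487,.0142,.13),193.5)
```

```text
shift [0.1575 0.0505 0.1698] turn -0.109 now [ 0.6066 -0.0352  0.2998] head -179.58 j [-0.06  0.45  0.49  1.6   0.   -0.07] t 22.93
```

```bash
python3 -m inch '[[0.05,0.02,0,-0.05,0],[0.1,0.05,0.02,-0.109,0],[0.157,0.051,0.06,-0.109,0],[0.157,0.051,0.11,-0.109,0],[0.157,0.051,0.17,-0.109,0],[0.157,0.051,0.17,-0.109,0],[0.157,0.051,0.17,-0.109,0]]'
python3 - <<'E'
from h import *
quills("wrist","h2",0.002); go((.4487,.0142,.029),193.5)
E
```

```text
clock: 23.8
eef_pos: [0.4509, 0.0142, 0.1317]
tool_rot: [-0.117, 0.993, -0.0, 0.001]
ft_force: [1.0, -0.3, 1.0]
grip_width: 0.0852
0.96 px (282, 202) area 991 c [0.448  0.0145] axis 13.1
0.91 px (146, 173) area 1302 c [ 0.4499 -0.1072] axis 162.5
0.81 px (16, 147) area 1739 c [ 0.453  -0.2175] axis 171.5
0.58 px (543, 197) area 1563 c [0.3889 0.2431] axis 178.9
shift [0.0037 0.0009 0.1035] turn -0.0005 now [0.452  0.0142 0.1325] head -166.56 j [ 0.03  0.21 -0.3   1.05 -0.   -0.2 ] t 23.9
```

View pics/h2.png

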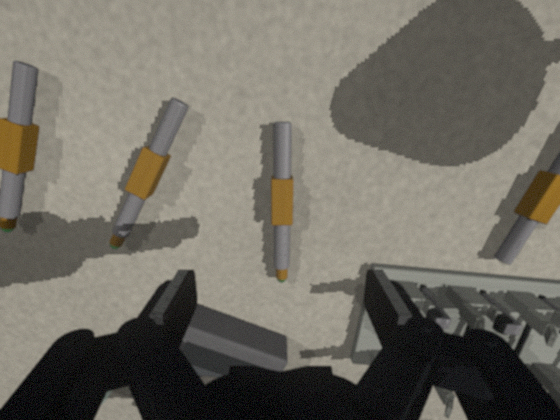

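```bash
python3 -m inch '[[0.003,0,0.05,0,0],[0.003,0,0.1,0,0],[0.003,0,0.124,0,0],[0.003,0,0.1265,0,0],[0.003,0,0.1265,0,0],[0.003,0,0.1265,0,0.5]]'
python3 - <<'E'
from h import *
go((.448,.0145,.005),193.3)
E
```

```text
clock: 24.65
eef_pos: [0.4483, 0.0134, 0.0051]
tool_rot: [-0.117, 0.993, -0.0, 0.002]
ft_force: [0.5, 0.5, 0.8]
grip_width: 0.0697
shift [0.0001 0.0011 0.0001] turn 0.0011 now [0.4483 0.0134 0.0051] head -166.57 j [ 0.03  0.38 -0.47  0.72 -0.   -0.2 ] t 24.65
```

```bash
python3 -m inch '[[0,0.001,0,0,1],[0,0.001,0,0,1],[0,0.001,0,0,1],[0,0.001,0,0,1],[0,0.001,0,0,1],[0,0.001,-0.03,0,1],[0,0.001,-0.08,0,1],[0,0.001,-0.13,0,1],[0,0.001,-0.13,0,1]]'
python3 - <<'E'
from h import *
snap("wrist","h3"); go((.5526,.1642,.115),187.8)
E
```

```text
clock: 25.78
eef_pos: [0.4492, 0.0145, 0.1369]
tool_rot: [-0.117, 0.993, -0.0, 0.004]
ft_force: [0.6, 0.2, -2.7]
grip_width: 0.0184
shift [-0.1371  0.1213  0.02  ] turn 0.0469 now [0.4473 0.0144 0.1346] head -166.57 j [ 0.03  0.21 -0.3   1.06  0.   -0.2 ] t 25.82
```

View pics/h3.png

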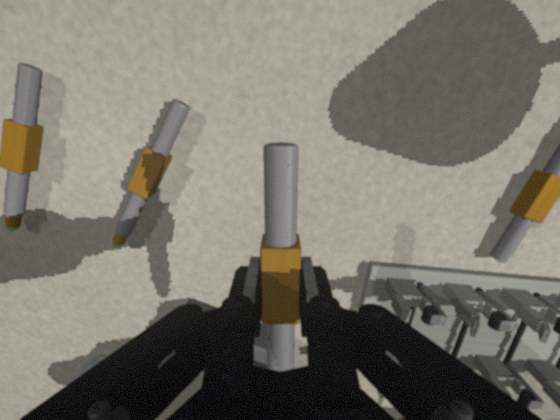

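```bash
cat >> h.py <<'E'
def held(r0,r1,up=.016):
    o=bot.get_obs();m=R.from_quat(o["tool_rot"]).as_matrix();W=cam("wrist")
    for r in (r0,r1):
        p=onz(W,(281,r),o["eef_pos"][2]+up); print((m.T@(p-o["eef_pos"])).round(4))
E
python3 - <<'E'
from h import *
held(239,322)
E
```

```text
[ 0.0266  0.0001 -0.0161]
[-0.0208  0.0001 -0.0159]
```

```bash
python3 -m inch '[[-0.04,0.03,0,0.02,1],[-0.08,0.06,0,0.04,1],[-0.11,0.09,0,0.047,1],[-0.137,0.121,0.005,0.047,1],[-0.137,0.121,0.005,0.047,1],[-0.137,0.121,0.005,0.047,1]]'
python3 - <<'E'
from h import *
im,W=snap("wrist","h4"); go((.5526,.1642,.115),187.8)
S,_=snap("scene");crop(S,(270,200,450,390),3,"h4s")
E
```

```text
clock: 26.58
eef_pos: [0.5495, 0.1632, 0.1261]
tool_rot: [-0.068, 0.998, -0.001, -0.002]
ft_force: [0.4, -0.1, -1.5]
grip_width: 0.0184
shift [-0.003   0.001   0.0117] turn -0.0003 now [0.5498 0.1629 0.1267] head -172.24 j [ 0.29  0.45  0.03  1.15 -0.    0.15] t 26.62
```

View pics/h4.png

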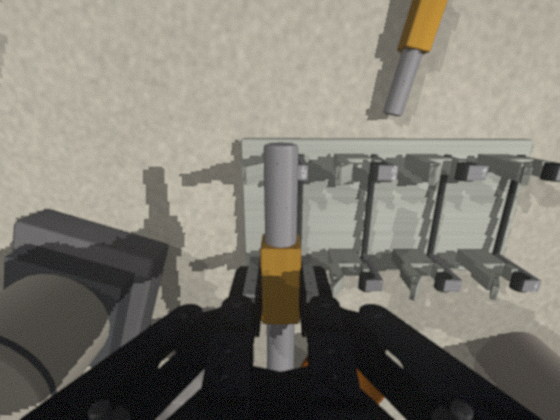

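View pics/h4s.png

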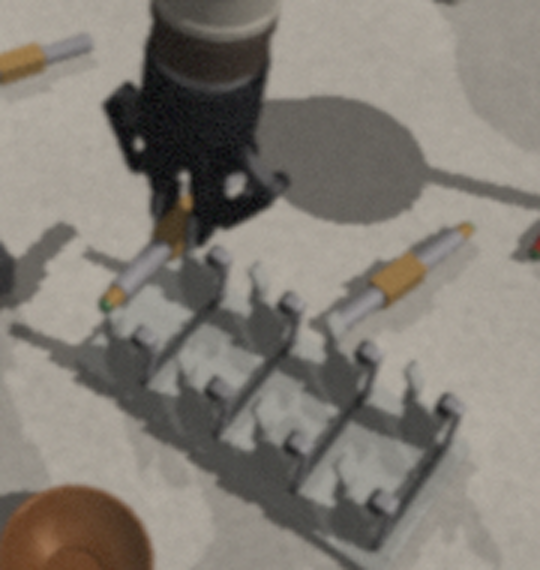

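```bash
python3 -m inch '[[0,0,0,0,1]]'
python3 - <<'E'
from h import *
im,W=snap("wrist","h5"); go((.5526,.1642,.115),187.8)
crop(im,(235,130,560,310),2.4,"h5c")
E
```

```text
clock: 26.8
eef_pos: [0.5509, 0.1628, 0.1283]
tool_rot: [-0.067, 0.998, -0.0, -0.0]
ft_force: [0.6, 0.6, -1.5]
grip_width: 0.0183
shift [-0.0017  0.001   0.0135] turn -0.0007 now [0.551  0.163  0.1285] head -172.28 j [ 0.29  0.45  0.03  1.15 -0.    0.15] t 26.85
```

View pics/h5c.png

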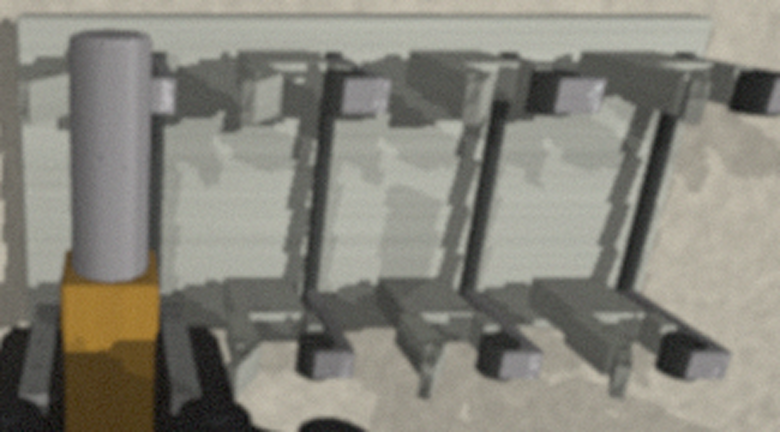

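```bash
cat > rack2.py <<'E'
from h import *
from scipy.optimize import least_squares
np.set_printoptions(precision=4,suppress=True)
W=cam("wrist")
f=lambda p,z: onz(W,np.array(p)/2.4+[235,130],z)
raw=[(366,95),(580,96),(333,362),(520,361),(703,361)]
L=np.array([(-45,-31+9.5),(-45,31+9.5),(45,-31+9.5),(45,31+9.5),(45,93+9.5)])/1000
def tr(q): 
    c,s=np.cos(q[2]),np.sin(q[2]); return L@np.array([[c,s],[-s,c]])+q[:2]
for z in (.062,.064,.066):
    P=np.array([f(p,z) for p in raw])[:,:2]
    r=least_squares(lambda q:(tr(q)-P).ravel(),[.54,.255,.15]);q=r.x
    print(z,q,r.cost*1e6,"clip0",q[0]+np.sin(q[2])*.093,q[1]-np.cos(q[2])*.093)
    print((tr(q)-P)*1000)
E
python3 rack2.py
```

```text
0.062 [0.5401 0.2612 0.1313] 2.574228796489742 clip0 0.552305839437764 0.16895694571081252
[[ 0.5722  1.004 ]
 [ 0.6989 -0.8593]
 [-0.9922  0.9587]
 [-0.2364 -0.4625]
 [-0.0425 -0.6409]]
0.064 [0.5394 0.2598 0.1313] 0.828262551787534 clip0 0.5515657937954107 0.16763195168398345
[[ 0.1179  0.4577]
 [ 0.1659 -0.8013]
 [-0.5802  0.5253]
 [ 0.091  -0.2958]
 [ 0.2055  0.1141]]
0.066 [0.5386 0.2585 0.1313] 0.998788177320284 clip0 0.5508256746622584 0.16630695360481276
[[-0.3365 -0.0886]
 [-0.3672 -0.7432]
 [-0.1682  0.0919]
 [ 0.4183 -0.1291]
 [ 0.4535  0.869 ]]
```

Run:
```python
from h import *
o=bot.get_obs();m=R.from_quat(o["tool_rot"]).as_matrix();W=cam("wrist")
f=lambda p,z:(m.T@(onz(W,np.array(p)/2.4+[235,130],z)-o["eef_pos"])).round(4)
for z in (.061,.064,.067):print(z,"c0 roller R edge",f((174,95),z),"c1 edges",f((343,95),z),f((388,95),z))
z=o["eef_pos"][2]
for up in (.006,):print("rod edges",f((71,110),z+up),f((151,110),z+up), f((76,270),z+up),f((148,270),z+up))
print("prong c0?",f((30,95),.075),f((68,95),.075))
```

```text
0.061 c0 roller R edge [0.0432 0.0194 0.0675] c1 edges [0.0432 0.07   0.0675] [0.0432 0.0834 0.0675]
0.064 c0 roller R edge [0.0438 0.0191 0.0645] c1 edges [0.0438 0.069  0.0645] [0.0438 0.0823 0.0645]
0.067 c0 roller R edge [0.0444 0.0188 0.0615] c1 edges [0.0444 0.068  0.0615] [0.0444 0.0811 0.0615]
rod edges [ 0.0545 -0.0076 -0.006 ] [ 0.0545  0.0081 -0.006 ] [ 0.0201 -0.0072 -0.006 ] [ 0.02    0.0081 -0.006 ]
prong c0? [ 0.046  -0.0222  0.0535] [ 0.046  -0.0116  0.0535]
```

```bash
python3 -m inch '[[-0.0025,0.003,0.02,0,1],[-0.0025,0.003,0.045,0,1],[-0.0025,0.003,0.045,0,1]]'
python3 - <<'E'
from h import *
im,W=snap("wrist","h6"); go((.5526,.1642,.044),187.8)
crop(im,(200,100,460,320),2.6,"h6c")
E
```

```text
clock: 27.22
eef_pos: [0.5514, 0.1662, 0.0816]
tool_rot: [-0.068, 0.998, -0.001, -0.002]
ft_force: [-0.3, -0.1, -1.1]
grip_width: 0.0186
shift [ 0.0002 -0.0023  0.039 ] turn -0.0004 now [0.5526 0.1666 0.083 ] head -172.24 j [ 0.29  0.49 -0.02  1.05 -0.    0.16] t 27.27
```

View pics/h6c.png

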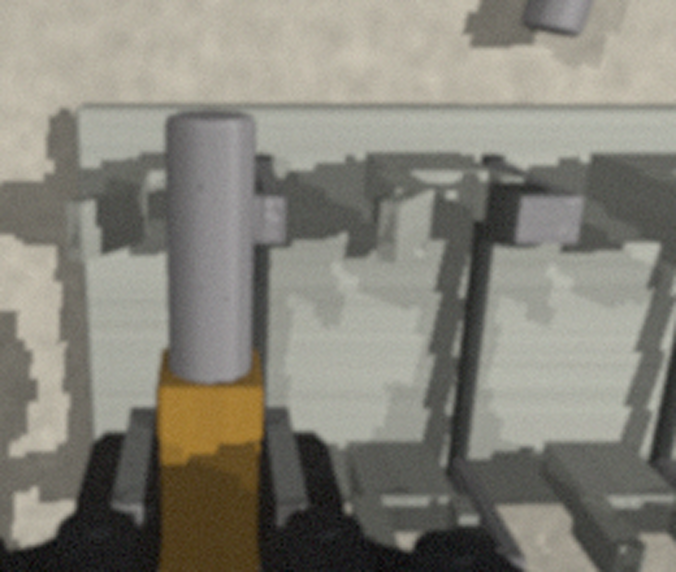

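```bash
python3 -m inch '[[0,0,0.01,0,1],[0,0,0.018,0,1],[0,0,0.024,0,1],[0,0,0.03,0,1],[0,0,0.03,0,1]]'; python3 -m inch '[[0,0,0.004,0,1],[0,0,0.007,0,1],[0,0,0.009,0,1],[0,0,0.009,0,1]]'
```

```text
clock: 27.9
eef_pos: [0.5548, 0.1647, 0.0541]
tool_rot: [-0.067, 0.998, -0.002, 0.002]
ft_force: [2.1, -7.3, -1.8]
grip_width: 0.0184
clock: 28.4
eef_pos: [0.5545, 0.1631, 0.0444]
tool_rot: [-0.067, 0.998, -0.004, 0.001]
ft_force: [2.0, -10.3, -1.5]
grip_width: 0.0183
```

```bash
python3 -m inch '[[0,-0.0025,0.002,0,1],[0,-0.0025,0.002,0,1]]';  python3 -m inch '[[0,0,0.003,0,1],[0,0,0.003,0,1]]'
python3 - <<'E'
from h import *
im,W=snap("wrist","h7"); go((.5526,.1642,.044),187.8)
crop(im,(200,100,460,320),2.6,"h7c")
S,_=snap("scene");crop(S,(270,200,450,390),3,"h7s")
E
```

```text
clock: 28.65
eef_pos: [0.5545, 0.1629, 0.0438]
tool_rot: [-0.067, 0.998, -0.001, 0.001]
ft_force: [-0.8, -6.0, 5.5]
grip_width: 0.0188
clock: 28.9
eef_pos: [0.5546, 0.163, 0.0436]
tool_rot: [-0.067, 0.998, -0.002, 0.002]
ft_force: [-7.2, -7.5, 22.2]
grip_width: 0.0184
shift [ 0.0018  0.0015 -0.0005] turn -0.0007 now [0.5546 0.1629 0.0436] head -172.28 j [ 0.29  0.53 -0.07  0.96 -0.    0.15] t 28.95
```

View pics/h7c.png

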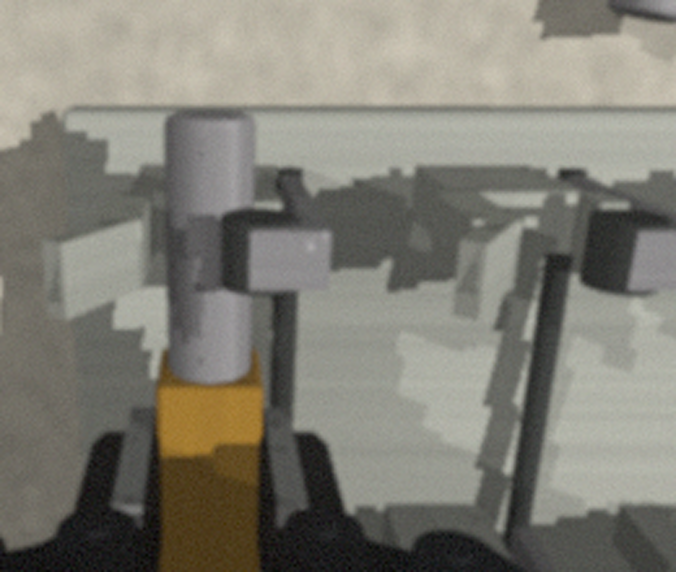

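View pics/h7s.png

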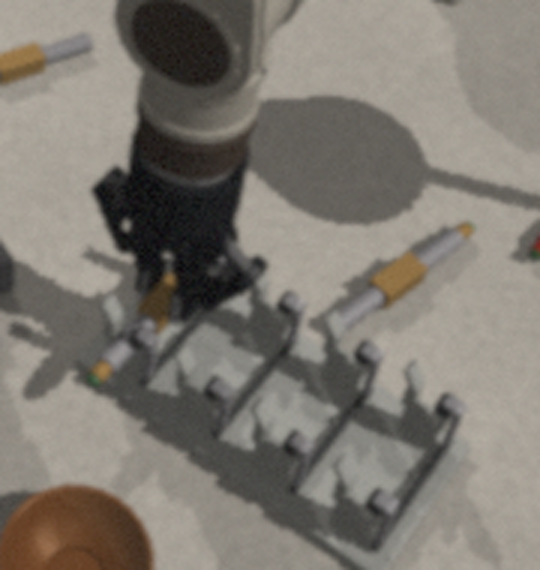

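The roller has snapped over the rod, with a hard stop at z=0.0436. I'll open partway and rise.

```bash
python3 - <<'E'
from h import *
o=bot.get_obs();m=R.from_quat(o["tool_rot"]).as_matrix();W=cam("wrist")
f=lambda p,z:(m.T@(onz(W,np.array(p)/2.6+[200,100],z)-o["eef_pos"])).round(4)
print(f((290,251),.067),f((210,385),.060),f((210,112),.05))
E
python3 -m inch '[[0,0,-0.003,0,1],[0,0,-0.003,0,0.6],[0,0,-0.003,0,0.6],[0,0,-0.003,0,0.6],[0,0,-0.003,0,0.6],[0,0,-0.05,0,0.6],[0,0,-0.1,0,0.6],[0,0,-0.15,0,0],[0,0,-0.15,0,0]]'
python3 - <<'E'
from h import *
im,W=snap("wrist","h8"); go((.5526,.1642,.044),187.8)
S,_=snap("scene");crop(S,(270,200,450,390),3,"h8s")
quills(); quills("top")
E
```

```text
[ 0.0495  0.0129 -0.0236] [ 0.0221 -0.     -0.0165] [ 0.0697 -0.     -0.0067]
clock: 30.12
eef_pos: [0.5567, 0.1658, 0.1946]
tool_rot: [-0.068, 0.998, 0.001, 0.005]
ft_force: [-0.1, 0.7, -1.8]
grip_width: 0.0691
shift [ 0.0034 -0.0009  0.1477] turn -0.0 now [0.5551 0.1653 0.1917] head -172.2 j [0.29 0.41 0.14 1.3  0.   0.15] t 30.18
0.81 px (278, 200) area 847 c [0.5673 0.1641] axis 7.8
0.62 px (393, 30) area 1320 c [0.3895 0.2481] axis 174.0
0.79 px (180, 196) area 114 c [0.5611 0.1703] axis 8.1
0.76 px (342, 304) area 30 c [ 0.2637 -0.2532] axis 123.2
0.75 px (286, 235) area 99 c [ 0.4496 -0.1109] axis 162.6
0.68 px (328, 233) area 108 c [ 0.4525 -0.2245] axis 171.3
```

View pics/h8.png

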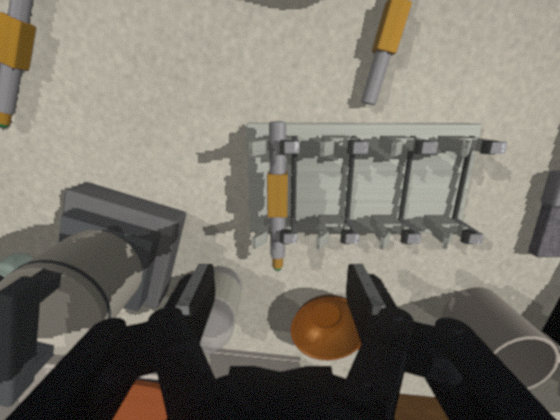

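View pics/h8s.png

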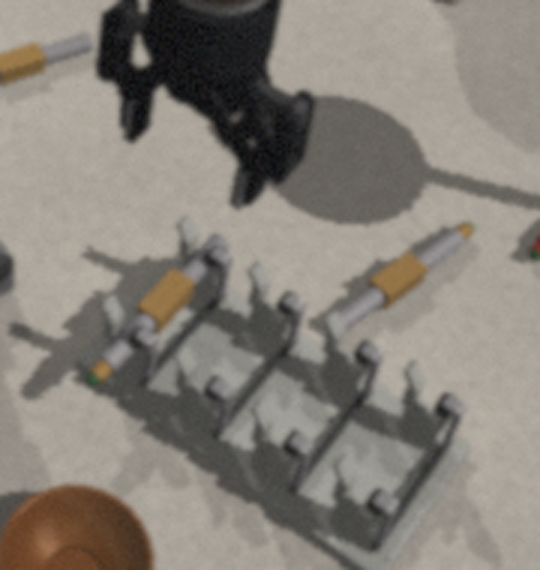

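Run:
```python
from h import *
im=cv2.imread("pics/h8.png"); cv2.imwrite("pics/h8c.png",cv2.resize(im[110:280,235:500],None,fx=3,fy=3,interpolation=cv2.INTER_CUBIC))
```

```text
(no output)
```

View pics/h8c.png

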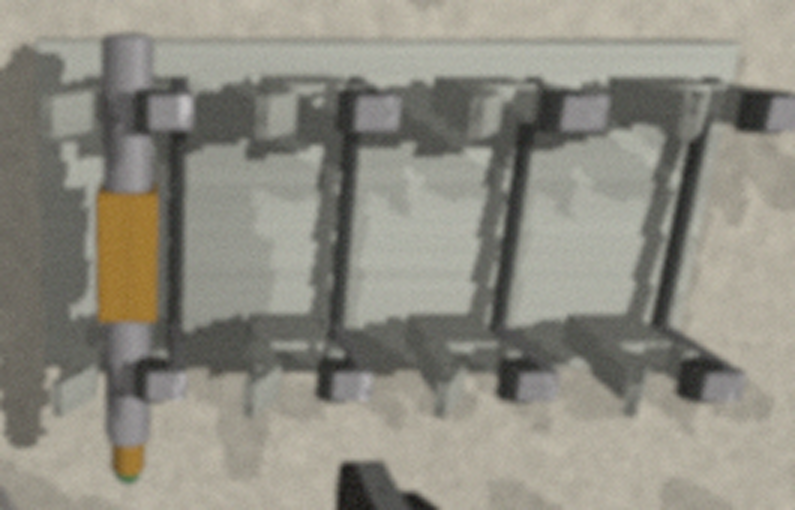

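```bash
cat > rk3.py <<'E'
from h import *
from scipy.optimize import least_squares
np.set_printoptions(precision=4,suppress=True)
W=cam("wrist")
f=lambda p,z: onz(W,np.array(p)/3+[235,110],z)
raw=[(171,110),(378,110),(584,111),(166,380),(349,382),(534,382),(716,382)]
L=np.array([(-45,-93+9.5),(-45,-31+9.5),(-45,31+9.5),(45,-93+9.5),(45,-31+9.5),(45,31+9.5),(45,93+9.5)])/1000
def tr(q,L=L): 
    c,s=np.cos(q[2]),np.sin(q[2]); return L@np.array([[c,s],[-s,c]])+q[:2]
for z in (.062,.064,.066):
    P=np.array([f(p,z) for p in raw])[:,:2]
    r=least_squares(lambda q:(tr(q)-P).ravel(),[.54,.255,.15]);q=r.x
    print(z,q,r.cost*1e6); S=tr(q,np.array([(0,y) for y in (-.093,-.031,.031,.093)])); print(S)
a=f((128,190),.060);b=f((128,322),.060);g=(a+b)/2;print(a,b,g,np.linalg.norm(a-b))
c,s=np.cos(q[2]),np.sin(q[2]);d=(g[:2]-S[0]);print("offset in rack",d@[c,s],d@[-s,c])
E
python3 rk3.py
```

```text
0.062 [0.5311 0.2544 0.1275] 12.38114120028019
[[0.5429 0.1622]
 [0.535  0.2237]
 [0.5271 0.2852]
 [0.5193 0.3467]]
0.064 [0.5306 0.2537 0.1275] 20.26077933590824
[[0.5424 0.1615]
 [0.5345 0.223 ]
 [0.5266 0.2845]
 [0.5187 0.346 ]]
0.066 [0.5301 0.253  0.1275] 30.38864909976343
[[0.5419 0.1607]
 [0.534  0.2222]
 [0.5261 0.2837]
 [0.5182 0.3452]]
[0.5246 0.1579 0.06  ] [0.5676 0.1637 0.06  ] [0.5461 0.1608 0.06  ] 0.04339357211140951
offset in rack 0.004207783674690001 -0.00045833086765925023
```

Quill 1 is seated but about 4 mm off centre along the rod. I'll regrip it and slide it.

```bash
python3 -m inch '[[0,0,0,0,0.6],[0,0,0,0,0.6],[0,0,0,0,0.6]]'
python3 - <<'E'
from h import *
go((.5546,.163,.046),187.8)
E
```

```text
clock: 30.8
eef_pos: [0.5536, 0.1647, 0.1891]
tool_rot: [-0.068, 0.998, -0.0, -0.0]
ft_force: [-1.0, 0.3, 1.3]
grip_width: 0.0348
shift [-0.0008 -0.0018  0.1431] turn -0.0001 now [0.5536 0.1647 0.1891] head -172.21 j [0.29 0.41 0.14 1.3  0.   0.15] t 30.8
```

```bash
python3 -m inch '[[-0.001,-0.002,0.05,0,0.6],[-0.001,-0.002,0.1,0,0.6],[-0.001,-0.002,0.142,0,0.6],[-0.001,-0.002,0.142,0,0.6],[-0.001,-0.002,0.142,0,1],[-0.001,-0.002,0.142,0,1],[-0.001,-0.002,0.142,0,1],[0.003,-0.002,0.142,0,1],[0.0035,-0.002,0.142,0,1],[0.0035,-0.002,0.142,0,1]]'; python3 -m inch '[[0,0,0,0,0.6],[0,0,0,0,0.6],[0,0,0,0,0.6],[0,0,-0.05,0,0.6],[0,0,-0.1,0,0.6],[0,0,-0.15,0,0.6],[0,0,-0.15,0,0],[0,0,-0.15,0,0],[0,0,-0.15,0,0],[0,0,-0.15,0,0]]'
python3 - <<'E'
from h import *
im,W=snap("wrist","i1"); crop(im,(235,110,500,280),3,"i1c"); go((.5546,.163,.046),187.8)
E
```

```text
clock: 32.05
eef_pos: [0.5522, 0.1623, 0.0487]
tool_rot: [-0.068, 0.998, 0.0, 0.002]
ft_force: [3.0, -2.7, 2.5]
grip_width: 0.0184
clock: 33.3
eef_pos: [0.5496, 0.162, 0.1957]
tool_rot: [-0.068, 0.998, -0.0, -0.002]
ft_force: [-0.4, -0.2, -0.2]
grip_width: 0.0855
shift [-0.0053  0.0003  0.1499] turn -0.0001 now [0.5498 0.1621 0.1959] head -172.21 j [0.29 0.4  0.14 1.31 0.   0.15] t 33.35
```

View pics/i1c.png

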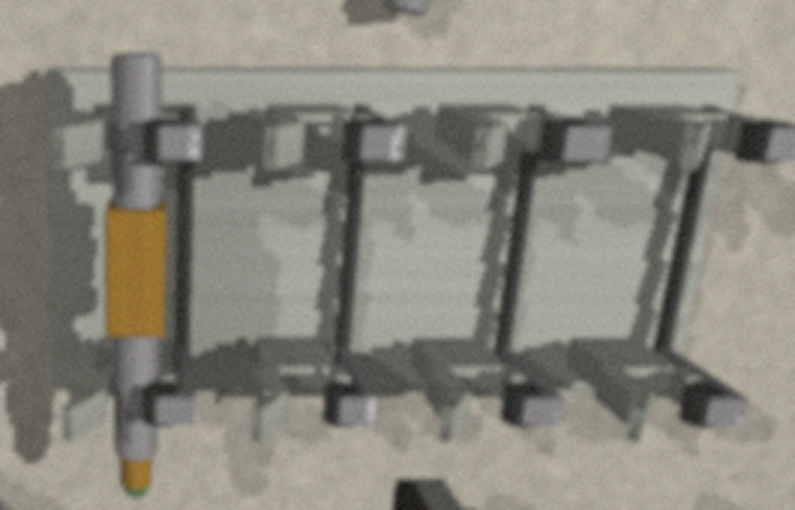

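Centred now, with rollers at rows 141/405 and the grip mid at 272. Next is the quill at about (0.389,0.248).

```bash
python3 - <<'E'
from h import *
go((.395,.248,.14),175)
E
python3 -m inch '[[0.05,0.02,0,0.05,0],[0.1,0.05,0,0.1,0],[0.145,0.08,0.02,0.106,0],[0.145,0.105,0.05,0.106,0],[0.145,0.105,0.05,0.106,0],[0.145,0.105,0.05,0.106,0]]'
python3 - <<'E'
from h import *
quills("wrist","i2"); go((.395,.248,.14),175)
E
```

```text
shift [0.1416 0.1061 0.0563] turn 0.1066 now [0.5498 0.1621 0.1959] head -172.21 j [0.29 0.4  0.14 1.31 0.   0.15] t 33.35
clock: 34.1
eef_pos: [0.393, 0.2465, 0.1476]
tool_rot: [0.043, 0.999, -0.0, 0.0]
ft_force: [0.8, -0.4, -0.7]
grip_width: 0.0853
0.92 px (283, 194) area 891 c [0.3881 0.2492] axis 175.2
0.72 px (212, 362) area 816 c [0.5859 0.1483] axis 6.3
shift [-0.0012  0.0017  0.0081] turn -0.0 now [0.3937 0.2464 0.1481] head 175.0 j [ 0.56  0.23 -0.24  1.1  -0.    0.65] t 34.2
```

View pics/i2.png

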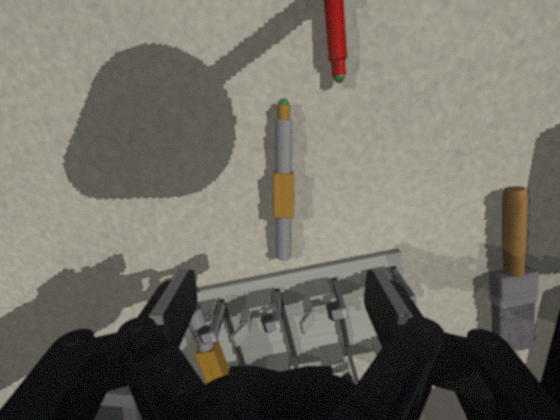

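```bash
python3 -m inch '[[0.006,0.002,0.05,0,0],[0.006,0.002,0.1,0,0],[0.006,0.002,0.135,0,0],[0.006,0.002,0.1425,0,0],[0.006,0.002,0.1425,0,0]]'
python3 - <<'E'
from h import *
go((.3881,.2492,.005),175)
E
```

```text
clock: 34.83
eef_pos: [0.3877, 0.2491, 0.0055]
tool_rot: [0.044, 0.999, 0.0, 0.0]
ft_force: [0.8, 1.5, 1.1]
grip_width: 0.0856
shift [-0.0003  0.0001  0.0005] turn 0.0001 now [0.3877 0.2491 0.0055] head 175.01 j [ 0.57  0.4  -0.44  0.74 -0.    0.66] t 34.83
```

Close and lift, then clip 1.

```bash
python3 -m inch '[[0,0,0,0,1],[0,0,0,0,1],[0,0,0,0,1],[0,0,0,0,1],[0,0,0,0,1],[0,0,0,0,1],[0,0,-0.04,0,1],[0,0,-0.09,0,1],[0,0,-0.13,0,1],[0,0,-0.13,0,1]]'
python3 - <<'E'
from h import *
snap("wrist","i3"); go((.5436,.2239,.125),187.8)
E
```

```text
clock: 36.08
eef_pos: [0.3888, 0.2505, 0.1379]
tool_rot: [0.043, 0.999, 0.002, 0.003]
ft_force: [-0.2, 0.6, -2.1]
grip_width: 0.0183
shift [-0.1577 -0.0123  0.0111] turn -0.106 now [0.3875 0.2496 0.1358] head 175.08 j [ 0.57  0.23 -0.27  1.07  0.    0.66] t 36.12
```

View pics/i3.png

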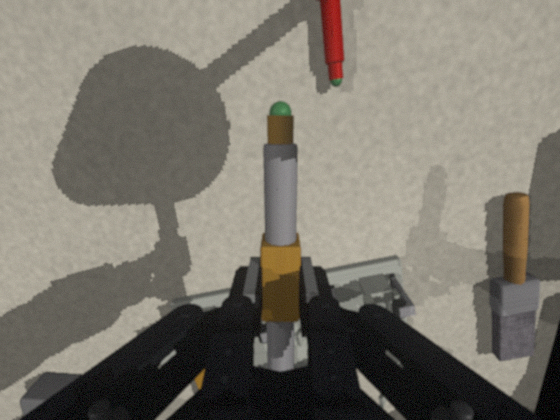

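```bash
python3 -m inch '[[-0.04,0,0,-0.05,1],[-0.08,-0.005,0,-0.106,1],[-0.12,-0.01,0,-0.106,1],[-0.158,-0.012,0.01,-0.106,1],[-0.158,-0.012,0.01,-0.106,1],[-0.158,-0.012,0.01,-0.106,1],[-0.158,-0.012,0.01,-0.106,1]]'
python3 - <<'E'
from h import *
im,W=snap("wrist","i4"); go((.5436,.2239,.085),187.8); crop(im,(200,100,460,320),2.6,"i4c")
E
```

```text
clock: 37.0
eef_pos: [0.5418, 0.2237, 0.1242]
tool_rot: [-0.068, 0.998, -0.0, -0.001]
ft_force: [0.4, -0.1, -2.3]
grip_width: 0.0185
shift [-0.0016 -0.0001  0.0397] turn 0.0004 now [0.5421 0.2238 0.1247] head -172.15 j [0.39 0.47 0.06 1.16 0.   0.25] t 37.05
```

View pics/i4c.png

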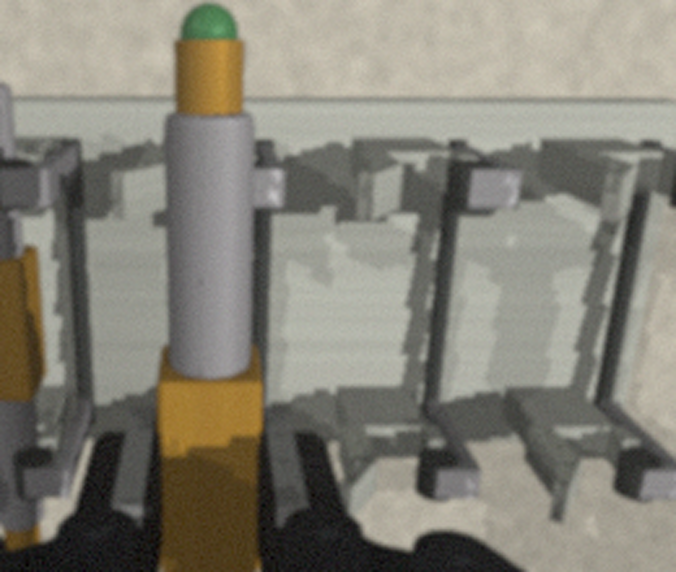

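```bash
python3 -m inch '[[-0.0015,0,0.03,0,1],[-0.0015,0,0.045,0,1],[-0.0015,0,0.055,0,1],[-0.0015,0,0.062,0,1],[-0.0015,0,0.068,0,1],[-0.0015,0,0.074,0,1],[-0.0015,0,0.079,0,1],[-0.0015,0,0.081,0,1],[-0.0015,0,0.081,0,1]]'; python3 -m inch '[[0,0,0.003,0,1],[0,0,0.003,0,1]]'
python3 - <<'E'
from h import *
im,W=snap("wrist","i5"); go((.5436,.2239,.044),187.8); crop(im,(200,100,460,320),2.6,"i5c")
E
```

```text
clock: 38.17
eef_pos: [0.5449, 0.2237, 0.0455]
tool_rot: [-0.068, 0.998, -0.0, 0.001]
ft_force: [-2.6, -4.0, 7.8]
grip_width: 0.0185
clock: 38.42
eef_pos: [0.5449, 0.2237, 0.0453]
tool_rot: [-0.068, 0.998, 0.0, 0.001]
ft_force: [-8.3, -6.3, 22.6]
grip_width: 0.0182
shift [0.0013 0.0003 0.0013] turn -0.0001 now [0.5449 0.2237 0.0453] head -172.21 j [ 0.39  0.55 -0.04  0.98 -0.    0.25] t 38.48
```

View pics/i5c.png

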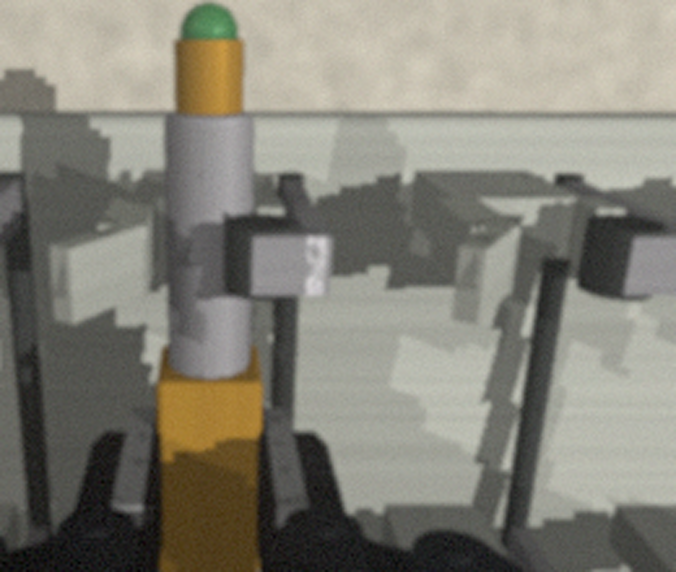

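```bash
python3 -m inch '[[0.0025,0,-0.004,0,1],[0.0025,0,-0.004,0,1],[0.0025,0,-0.004,0,0.6],[0.0025,0,-0.004,0,0.6],[0.0025,0,-0.004,0,0.6],[0.0025,0,-0.004,0,0.6],[0.0025,0,-0.05,0,0.6],[0.0025,0,-0.1,0,0.6],[0.0025,0,-0.15,0,0],[0.0025,0,-0.15,0,0]]'; python3 -m inch '[[0,0,0,0,0]]'
python3 - <<'E'
from h import *
im,W=snap("wrist","i6"); crop(im,(180,100,450,280),2.9,"i6c")
im,_=snap("top","i6t");quills("top")
go((.54,-.10,.2),180)
E
```

```text
clock: 39.72
eef_pos: [0.5451, 0.2248, 0.1962]
tool_rot: [-0.068, 0.998, 0.002, 0.005]
ft_force: [-0.0, 1.0, -0.2]
grip_width: 0.069
clock: 39.85
eef_pos: [0.5419, 0.2234, 0.1904]
tool_rot: [-0.068, 0.998, 0.0, -0.0]
ft_force: [-0.1, 0.0, -0.1]
grip_width: 0.0846
0.85 px (156, 201) area 101 c [0.5481 0.2328] axis 8.3
0.84 px (328, 232) area 108 c [ 0.453  -0.2251] axis 171.0
0.73 px (286, 235) area 100 c [ 0.4495 -0.1108] axis 162.8
0.54 px (180, 197) area 118 c [0.5566 0.1699] axis 7.4
shift [ 0.0451 -0.3199 -0.0106] turn 0.0649 now [0.5412 0.2231 0.189 ] head -172.21 j [0.39 0.43 0.17 1.31 0.   0.25] t 40.05
```

View pics/i6c.png

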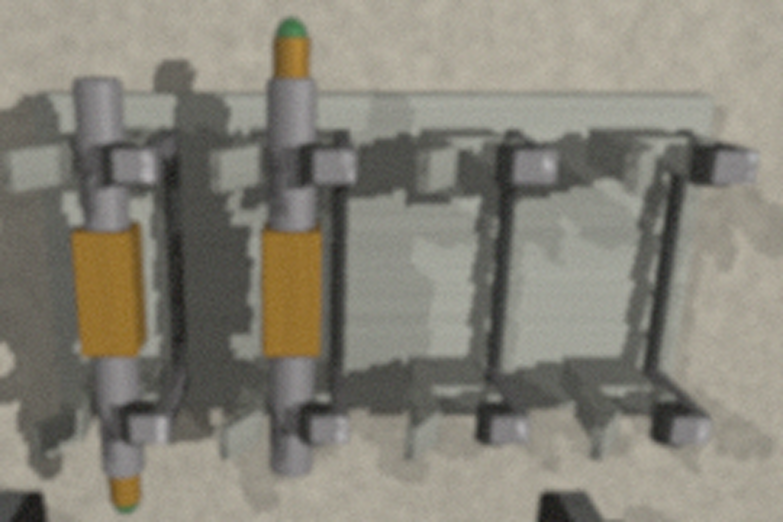

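Both quills are clipped and centred. Next is the quill at (0.450,−0.109), axis 162.5°.

Run:
```python
from h import *
go((.452,-.109,.14),162.5)
```

```text
shift [ 0.1333 -0.3169  0.0497] turn 0.2108 now [0.5412 0.2231 0.189 ] head -172.21 j [0.39 0.43 0.17 1.31 0.   0.25] t 40.05
```

```bash
python3 -m inch '[[0.04,-0.04,0,0.07,0],[0.08,-0.08,0,0.14,0],[0.11,-0.13,0,0.21,0],[0.133,-0.18,0,0.21,0],[0.133,-0.23,0,0.21,0],[0.133,-0.28,0.02,0.21,0],[0.133,-0.317,0.05,0.21,0],[0.133,-0.317,0.05,0.21,0],[0.133,-0.317,0.05,0.21,0]]'
python3 - <<'E'
from h import *
quills("wrist","j1"); go((.4500,-.109,.005),162.5)
E
```

```text
clock: 41.18
eef_pos: [0.4529, -0.1083, 0.1404]
tool_rot: [0.151, 0.988, 0.0, -0.001]
ft_force: [-0.5, 0.3, -0.2]
grip_width: 0.0851
0.84 px (278, 200) area 933 c [ 0.4499 -0.1098] axis 162.5
0.82 px (170, 236) area 1097 c [ 0.4533 -0.2216] axis 171.4
0.73 px (22, 55) area 2170 c [ 0.2727 -0.2699] axis 123.7
shift [ 0.0033 -0.0023  0.1363] turn 0.0015 now [ 0.4537 -0.1078  0.1413] head 162.68 j [-0.23  0.24 -0.25  1.09  0.    0.07] t 41.27
```

View pics/j1.png

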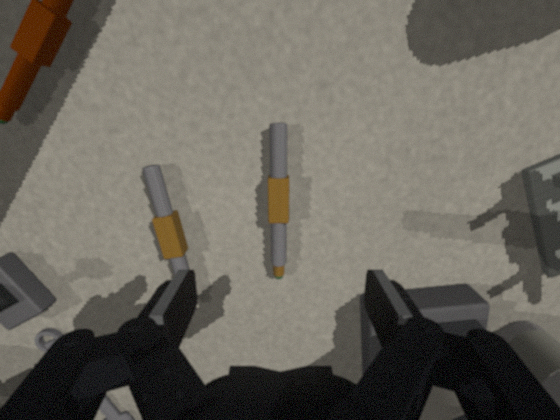

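```bash
python3 -m inch '[[0.003,-0.003,0.05,0,0],[0.003,-0.003,0.1,0,0],[0.003,-0.003,0.13,0,0],[0.003,-0.003,0.1355,0,0],[0.003,-0.003,0.1355,0,0],[0.003,-0.003,0.1355,0,1],[0.003,-0.003,0.1355,0,1],[0.003,-0.003,0.1355,0,1],[0.003,-0.003,0.1355,0,1],[0.003,-0.003,0.1355,0,1]]';python3 -m inch '[[0,0,0,0,1],[0,0,-0.04,0,1],[0,0,-0.09,0,1],[0,0,-0.13,0,1],[0,0,-0.13,0,1],[0,0,-0.13,0,1]]'
python3 - <<'E'
from h import *
snap("wrist","j2"); go((.535,.2853,.125),187.8)
E
```

```text
clock: 42.52
eef_pos: [0.4502, -0.1107, 0.006]
tool_rot: [0.151, 0.988, 0.0, 0.001]
ft_force: [-1.0, -0.3, 6.0]
grip_width: 0.0188
clock: 43.28
eef_pos: [0.4487, -0.1104, 0.1343]
tool_rot: [0.151, 0.988, 0.0, -0.001]
ft_force: [-0.6, -0.0, -1.5]
grip_width: 0.0183
shift [0.0356 0.4034 0.0087] turn -0.2101 now [ 0.4482 -0.1103  0.1337] head 162.59 j [-0.24  0.24 -0.27  1.07 -0.    0.06] t 43.33
```

View pics/j2.png

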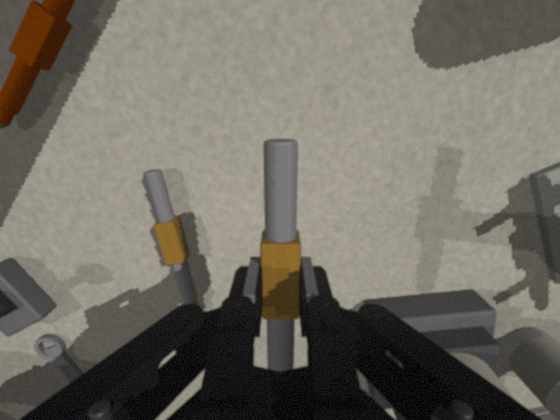

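```bash
python3 -m inch '[[0.004,0.05,0,-0.03,1],[0.01,0.1,0,-0.06,1],[0.014,0.15,0,-0.1,1],[0.018,0.2,0,-0.14,1],[0.022,0.25,0,-0.18,1],[0.026,0.3,0,-0.21,1],[0.03,0.35,0,-0.21,1],[0.035,0.403,0.005,-0.21,1],[0.035,0.403,0.005,-0.21,1],[0.035,0.403,0.005,-0.21,1]]'; python3 -m inch '[[0,0,0,0,1],[0,0,0,0,1]]'
python3 - <<'E'
from h import *
im,W=snap("wrist","j3"); go((.5358,.2851,.08),187.8); crop(im,(200,100,460,320),2.6,"j3c")
E
```

```text
clock: 44.58
eef_pos: [0.5353, 0.2837, 0.1279]
tool_rot: [-0.068, 0.998, -0.001, -0.002]
ft_force: [-0.3, -0.9, -1.5]
grip_width: 0.0179
clock: 44.82
eef_pos: [0.5368, 0.2831, 0.1304]
tool_rot: [-0.067, 0.998, -0.0, -0.0]
ft_force: [0.2, 0.9, -2.2]
grip_width: 0.0185
shift [0.0009 0.0019 0.0506] turn -0.0008 now [0.5369 0.2834 0.1306] head -172.3 j [0.49 0.51 0.13 1.19 0.   0.35] t 44.88
```

View pics/j3c.png

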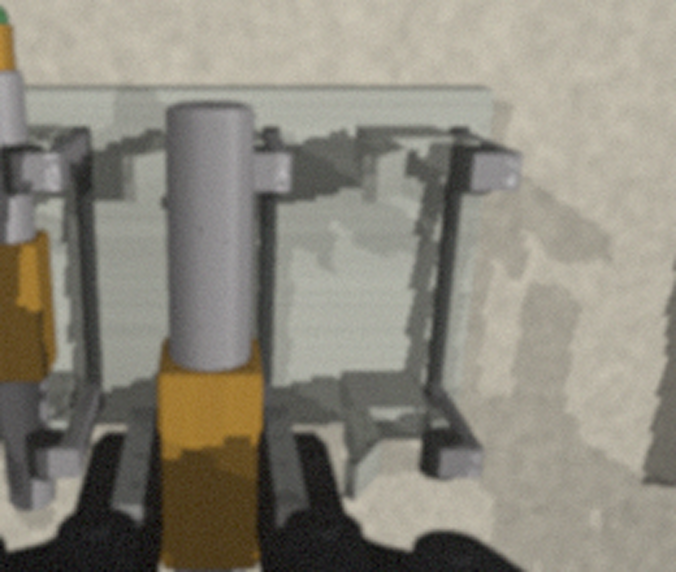

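```bash
python3 -m inch '[[0.001,0.0018,0.03,0,1],[0.001,0.0018,0.05,0,1],[0.001,0.0018,0.06,0,1],[0.001,0.0018,0.067,0,1],[0.001,0.0018,0.073,0,1],[0.001,0.0018,0.079,0,1],[0.001,0.0018,0.084,0,1],[0.001,0.0018,0.087,0,1],[0.001,0.0018,0.087,0,1]]'; python3 -m inch '[[0,0,0.003,0,1],[0,0,0.003,0,1]]'
python3 - <<'E'
from h import *
im,W=snap("wrist","j4"); go((.5358,.2851,.044),187.8); crop(im,(200,100,460,320),2.6,"j4c")
E
```

```text
clock: 46.0
eef_pos: [0.536, 0.2852, 0.0459]
tool_rot: [-0.068, 0.998, -0.001, 0.001]
ft_force: [-2.7, -7.0, 10.1]
grip_width: 0.0187
clock: 46.25
eef_pos: [0.5361, 0.2853, 0.0457]
tool_rot: [-0.068, 0.998, -0.0, 0.002]
ft_force: [-8.2, -8.9, 24.8]
grip_width: 0.0183
shift [ 0.0003 -0.0002  0.0017] turn -0.0004 now [0.5361 0.2853 0.0457] head -172.25 j [ 0.49  0.58  0.02  1.   -0.    0.35] t 46.3
```

View pics/j4c.png

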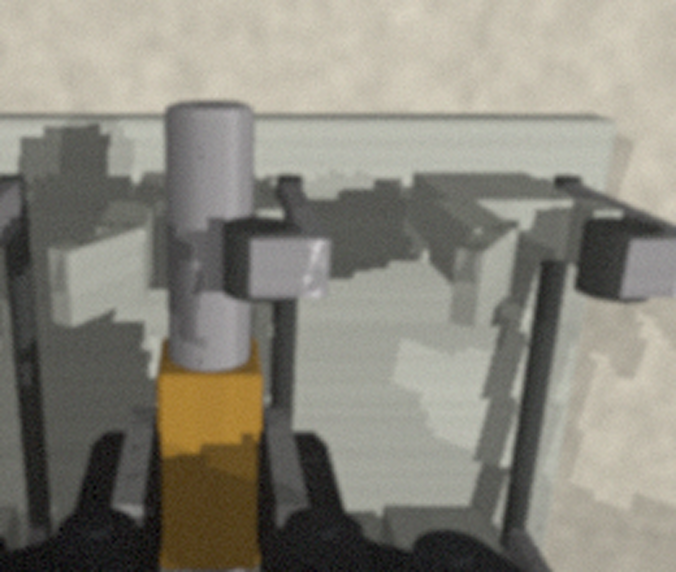

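It snapped in and is centred. Release, then fetch the last quill.

```bash
python3 -m inch '[[0,0,-0.003,0,1],[0,0,-0.003,0,0.6],[0,0,-0.003,0,0.6],[0,0,-0.003,0,0.6],[0,0,-0.003,0,0.6],[0,0,-0.05,0,0.6],[0,0,-0.1,0,0.6],[0,0,-0.15,0,0],[0,0,-0.15,0,0],[0,0,-0.15,0,0]]'
python3 - <<'E'
from h import *
im,W=snap("wrist","j5"); crop(im,(140,60,450,280),2.5,"j5c")
quills("top"); go((.455,-.2225,.14),171.3)
E
```

```text
clock: 47.55
eef_pos: [0.5353, 0.286, 0.1898]
tool_rot: [-0.068, 0.998, -0.0, -0.0]
ft_force: [1.4, 0.1, -0.3]
grip_width: 0.0849
0.89 px (133, 205) area 105 c [0.5394 0.2965] axis 7.5
0.83 px (328, 232) area 109 c [ 0.453  -0.2251] axis 171.1
0.62 px (156, 201) area 114 c [0.5485 0.2334] axis 7.6
0.58 px (180, 197) area 118 c [0.5566 0.1699] axis 8.1
shift [ 0.1475 -0.4925  0.0494] turn 0.1374 now [0.5345 0.2856 0.1882] head -172.21 j [0.49 0.48 0.23 1.33 0.   0.35] t 47.7
```

View pics/j5c.png

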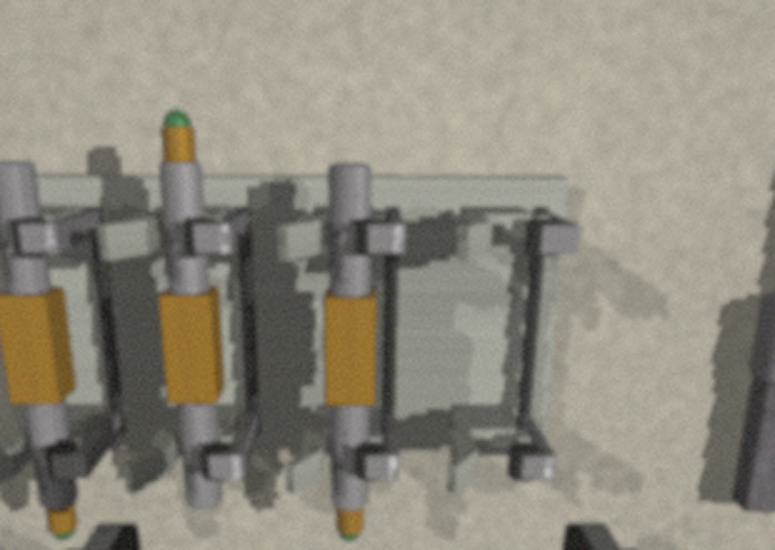

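Three are clipped. Now the last one, at (0.453,−0.222), axis 171°.

```bash
python3 -m inch '[[0.04,-0.05,0,0.05,0],[0.08,-0.1,0,0.1,0],[0.12,-0.15,0,0.137,0],[0.147,-0.2,0,0.137,0],[0.147,-0.26,0,0.137,0],[0.147,-0.32,0,0.137,0],[0.147,-0.38,0,0.137,0],[0.147,-0.44,0.02,0.137,0],[0.147,-0.492,0.05,0.137,0],[0.147,-0.492,0.05,0.137,0]]';python3 -m inch '[[0,0,0,0,0],[0,0,0,0,0]]'
python3 - <<'E'
from h import *
quills("wrist","k1"); go((.453,-.222,.005),171.3)
E
```

```text
clock: 48.95
eef_pos: [0.4542, -0.2235, 0.1362]
tool_rot: [0.078, 0.997, 0.001, -0.003]
ft_force: [-0.7, 0.4, 0.6]
grip_width: 0.0853
clock: 49.2
eef_pos: [0.4568, -0.2202, 0.1407]
tool_rot: [0.075, 0.997, 0.0, 0.0]
ft_force: [0.3, 0.1, 0.7]
grip_width: 0.0856
0.8 px (276, 198) area 938 c [ 0.4526 -0.2239] axis 171.2
0.76 px (150, 20) area 646 c [ 0.2953 -0.2985] axis 118.3
shift [ 0.0039 -0.0023  0.1361] turn 0.0014 now [ 0.4571 -0.2203  0.1411] head 171.47 j [-0.45  0.31 -0.14  1.12  0.   -0.3 ] t 49.3
```

View pics/k1.png

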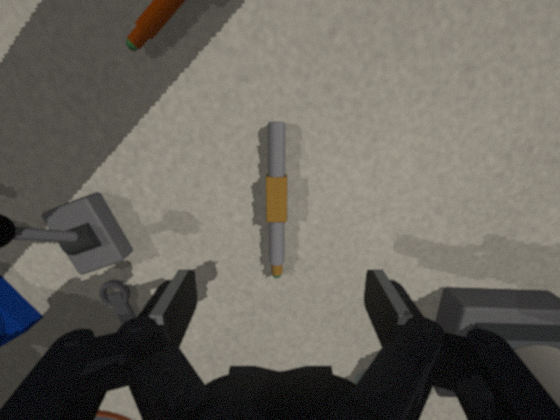

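```bash
python3 -m inch '[[0.004,-0.004,0.05,0,0],[0.004,-0.004,0.1,0,0],[0.004,-0.004,0.13,0,0],[0.004,-0.004,0.1355,0,0],[0.004,-0.004,0.1355,0,0],[0.004,-0.004,0.1355,0,1],[0.004,-0.004,0.1355,0,1],[0.004,-0.004,0.1355,0,1],[0.004,-0.004,0.1355,0,1],[0.004,-0.004,0.1355,0,1]]';python3 -m inch '[[0,0,0,0,1],[0,0,-0.04,0,1],[0,0,-0.09,0,1],[0,0,-0.13,0,1],[0,0,-0.13,0,1],[0,0,-0.13,0,1]]'
python3 - <<'E'
from h import *
snap("wrist","k2"); go((.527,.3467,.127),187.8)
E
```

```text
clock: 50.55
eef_pos: [0.4526, -0.2249, 0.0055]
tool_rot: [0.075, 0.997, -0.0, 0.001]
ft_force: [0.2, 0.2, 5.4]
grip_width: 0.0182
clock: 51.3
eef_pos: [0.4511, -0.2243, 0.1336]
tool_rot: [0.075, 0.997, 0.0, -0.001]
ft_force: [-0.4, -0.5, -1.7]
grip_width: 0.0184
shift [0.0104 0.5757 0.0067] turn -0.1371 now [ 0.4507 -0.2241  0.133 ] head 171.35 j [-0.46  0.32 -0.16  1.1  -0.   -0.31] t 51.35
```

View pics/k2.png

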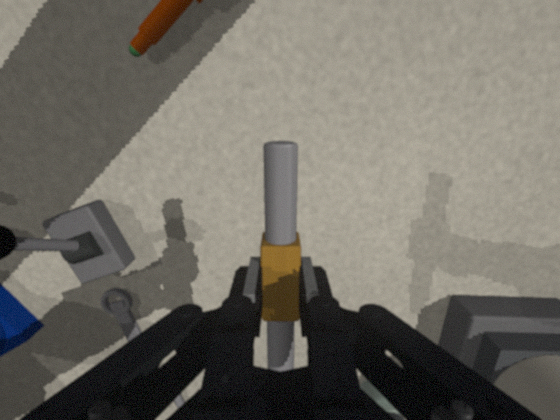

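```bash
python3 -m inch '[[0.001,0.05,0,-0.02,1],[0.002,0.11,0,-0.04,1],[0.003,0.17,0,-0.06,1],[0.004,0.23,0,-0.09,1],[0.005,0.29,0,-0.11,1],[0.006,0.35,0,-0.137,1],[0.008,0.41,0,-0.137,1],[0.01,0.47,0,-0.137,1],[0.011,0.53,0,-0.137,1],[0.011,0.575,0.004,-0.137,1]]'; python3 -m inch '[[0,0,0,0,1],[0,0,0,0,1],[0,0,0,0,1]]'
python3 - <<'E'
from h import *
im,W=snap("wrist","k3"); go((.5263,.3467,.08),187.8); crop(im,(200,100,460,320),2.6,"k3c")
E
```

```text
clock: 52.6
eef_pos: [0.5266, 0.3475, 0.1282]
tool_rot: [-0.069, 0.998, -0.001, -0.001]
ft_force: [0.7, -0.7, -1.3]
grip_width: 0.0184
clock: 52.98
eef_pos: [0.5273, 0.3438, 0.13]
tool_rot: [-0.067, 0.998, -0.001, -0.001]
ft_force: [0.0, -0.8, -0.6]
grip_width: 0.0186
shift [0.0008 0.003  0.0505] turn -0.0009 now [0.5276 0.3439 0.1305] head -172.31 j [ 0.58  0.55  0.21  1.23 -0.    0.44] t 53.02
```

View pics/k3c.png

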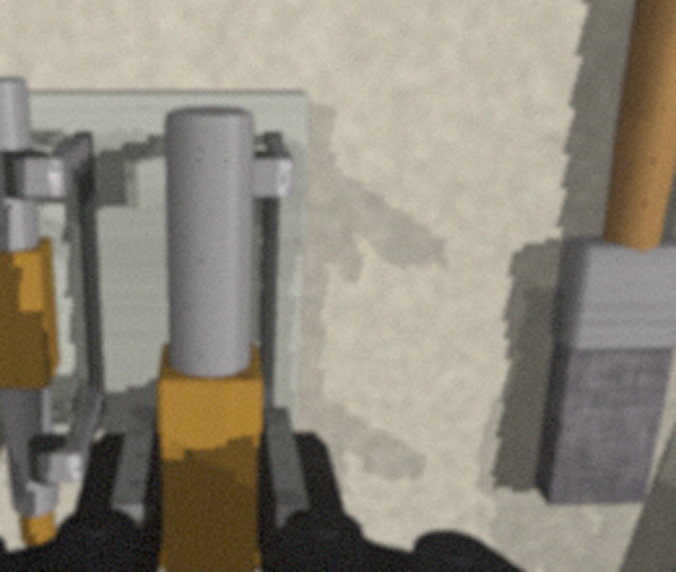

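```bash
python3 -m inch '[[0.001,0.0028,0.03,0,1],[0.001,0.0028,0.05,0,1],[0.001,0.0028,0.06,0,1],[0.001,0.0028,0.067,0,1],[0.001,0.0028,0.073,0,1],[0.001,0.0028,0.079,0,1],[0.001,0.0028,0.084,0,1],[0.001,0.0028,0.087,0,1],[0.001,0.0028,0.087,0,1]]'; python3 -m inch '[[0,0,0.003,0,1],[0,0,0.003,0,1]]'
python3 - <<'E'
from h import *
im,W=snap("wrist","k4"); go((.5263,.3467,.044),187.8); crop(im,(200,100,460,320),2.6,"k4c")
E
```

```text
clock: 54.15
eef_pos: [0.5266, 0.3466, 0.0454]
tool_rot: [-0.067, 0.998, -0.001, 0.0]
ft_force: [-1.9, -6.6, 5.6]
grip_width: 0.0189
clock: 54.4
eef_pos: [0.5267, 0.3467, 0.0453]
tool_rot: [-0.067, 0.998, -0.001, 0.001]
ft_force: [-6.3, -10.1, 19.8]
grip_width: 0.0188
shift [0.0004 0.0001 0.0013] turn -0.0006 now [0.5267 0.3467 0.0453] head -172.28 j [ 0.58  0.62  0.09  1.04 -0.    0.45] t 54.45
```

View pics/k4c.png

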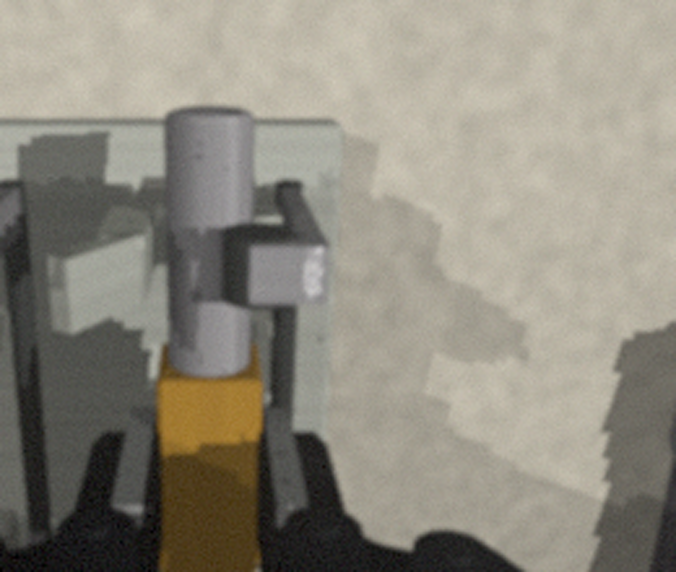

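It snapped in and is centred. I'll release, rise and inspect everything.

```bash
python3 -m inch '[[0,0,-0.003,0,1],[0,0,-0.003,0,0.6],[0,0,-0.003,0,0.6],[0,0,-0.003,0,0.6],[0,0,-0.003,0,0.6],[0,0,-0.05,0,0.6],[0,0,-0.1,0,0.6],[-0.03,-0.05,-0.16,0,0.6],[-0.03,-0.1,-0.2,0,1],[-0.03,-0.1,-0.2,0,1]]'; python3 -m inch '[[0,0,0,0,1]]';python3 - <<'E'
from h import *
im,W=snap("wrist","l1"); 
im,_=snap("top"); crop(im,(80,110,440,300),2.2,"l1t")
im,_=snap("scene"); crop(im,(120,90,440,400),1.9,"l1s")
quills("top"); go((.455,-.2225,.3),13)
E
```

```text
clock: 55.7
eef_pos: [0.5715, 0.2514, 0.2444]
tool_rot: [-0.067, 0.998, 0.001, 0.003]
ft_force: [-0.3, -0.2, 0.0]
grip_width: 0.0004
clock: 55.82
eef_pos: [0.5703, 0.2526, 0.2417]
tool_rot: [-0.067, 0.998, 0.001, 0.001]
ft_force: [0.1, 0.2, -0.6]
grip_width: -0.0
0.76 px (109, 209) area 121 c [0.5315 0.3593] axis 7.4
0.76 px (156, 201) area 117 c [0.5485 0.2331] axis 7.3
0.7 px (132, 205) area 122 c [0.5399 0.2967] axis 7.4
0.57 px (180, 197) area 116 c [0.5566 0.1697] axis 7.7
shift [ 0.178  -0.4565 -0.0603] turn 1.4575 now [0.5683 0.2541 0.2387] head -172.1 j [0.42 0.49 0.39 1.47 0.   0.28] t 56.08
```

View pics/l1.png

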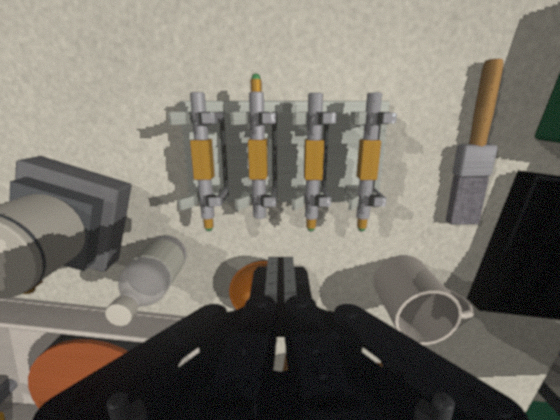

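View pics/l1t.png

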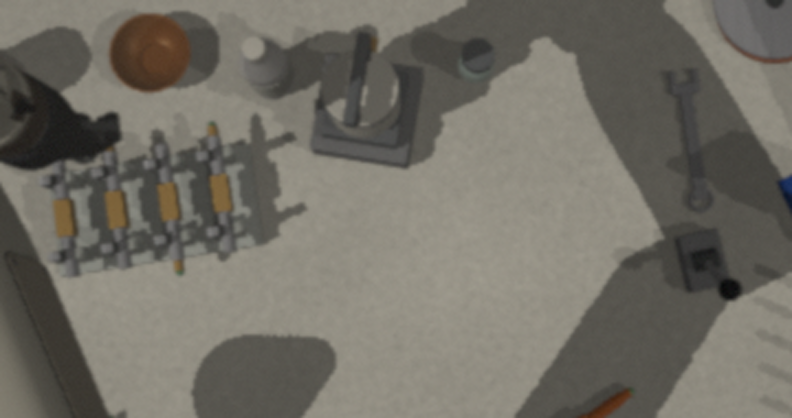

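View pics/l1s.png

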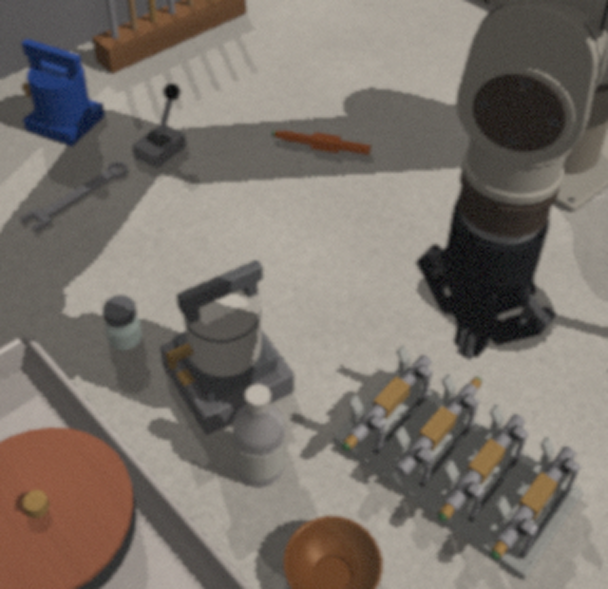

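All four quills are clipped, the tank is seated and the bystanders are unmoved. Now the lever goes back on: fingers shut, approaching from its −x side.

Run:
```python
from h import *
go((.374,-.4315,.24),193.3)
```

```text
shift [ 2.867e-01 -6.523e-01  2.000e-04] turn -0.045 now [0.5683 0.2541 0.2387] head -172.1 j [0.42 0.49 0.39 1.47 0.   0.28] t 56.08
```

```bash
python3 -m inch '[[0.03,-0.05,-0.02,0,1],[0.06,-0.1,-0.02,0,1],[0.09,-0.16,-0.02,0,1],[0.12,-0.22,-0.02,0,1],[0.15,-0.28,-0.02,-0.02,1],[0.18,-0.34,-0.02,-0.045,1],[0.2,-0.4,-0.02,-0.045,1],[0.22,-0.46,-0.02,-0.045,1],[0.25,-0.52,-0.02,-0.045,1],[0.27,-0.58,-0.02,-0.045,1]]'; python3 -m inch '[[0.01,-0.04,0,0,1],[0.017,-0.072,0,0,1],[0.017,-0.072,0,0,1],[0.017,-0.072,0,0,1]]'
python3 - <<'E'
from h import *
im,W=snap("wrist","m1"); go((.374,-.4315,.078),193.3)
for s,p in spots("wrist","power_tip"): print(s,p,onz(W,p,.092))
for s,p in spots("wrist","power_base"): print(s,p,onz(W,p,0))
E
```

```text
clock: 57.32
eef_pos: [0.3855, -0.3349, 0.2599]
tool_rot: [-0.116, 0.993, 0.001, -0.0]
ft_force: [0.9, 1.1, 0.9]
grip_width: -0.0002
clock: 57.82
eef_pos: [0.386, -0.4069, 0.2598]
tool_rot: [-0.115, 0.993, 0.001, -0.001]
ft_force: [0.4, -0.2, -0.4]
grip_width: 0.0001
shift [ 0.0174 -0.0217  0.1822] turn -0.0002 now [ 0.3862 -0.4067  0.2602] head -166.72 j [-0.81  0.36  0.24  1.45  0.   -1.04] t 57.88
0.88 [259.504 217.98 ] [ 0.42118888 -0.4222336   0.092     ]
0.96 [265.496 221.382] [ 0.45889854 -0.41130355  0.        ]
0.47 [477.288 388.5  ] [0.68874475 0.03273819 0.        ]
```

View pics/m1.png

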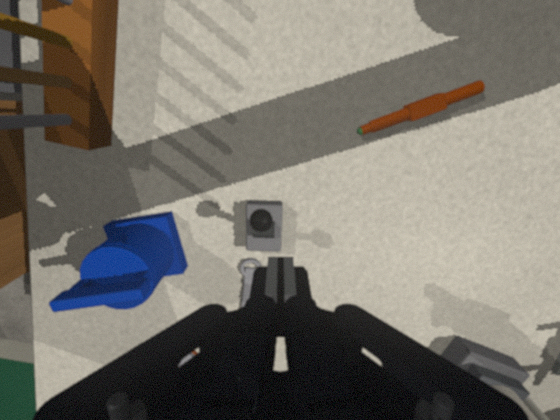

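```bash
python3 -m inch '[[0.017,-0.021,0,0,1],[0.017,-0.021,0.05,0,1],[0.017,-0.021,0.1,0,1],[0.017,-0.021,0.15,0,1],[0.017,-0.021,0.182,0,1],[0.017,-0.021,0.182,0,1],[0.017,-0.021,0.182,0,1]]'
python3 - <<'E'
from h import *
S,_=snap("scene");crop(S,(120,90,320,240),3.5,"m2s"); go((.459+.012*.973,-.4115+.003,.078),193.3)
E
```

```text
clock: 58.85
eef_pos: [0.3751, -0.4327, 0.0805]
tool_rot: [-0.115, 0.993, -0.001, 0.001]
ft_force: [-0.1, -0.3, 1.3]
grip_width: 0.0
shift [-0.0984  0.0023  0.0032] turn -0.0006 now [ 0.3754 -0.4332  0.0811] head -166.77 j [-0.86  0.49 -0.05  1.04  0.   -1.09] t 58.9
```

View pics/m2s.png

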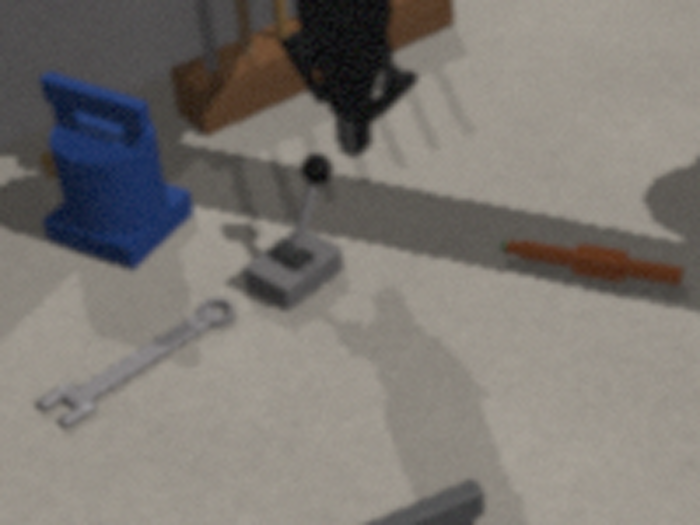

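```bash
python3 -m inch '[[-0.025,0.001,0.003,0,1],[-0.05,0.002,0.003,0,1],[-0.07,0.002,0.003,0,1],[-0.085,0.002,0.003,0,1],[-0.094,0.002,0.003,0,1],[-0.098,0.002,0.003,0,1],[-0.098,0.002,0.003,0,1]]'; python3 -m inch '[[-0.004,0,0,0,1],[-0.004,0,0,0,1]]';python3 -m inch '[[-0.003,0,0,0,1],[-0.003,0,0,0,1]]'
```

```text
clock: 59.78
eef_pos: [0.4691, -0.4078, 0.0755]
tool_rot: [-0.115, 0.993, 0.0, -0.0]
ft_force: [-0.3, 0.5, 0.4]
grip_width: 0.0003
clock: 60.02
eef_pos: [0.4729, -0.4071, 0.0758]
tool_rot: [-0.115, 0.993, 0.0, 0.0]
ft_force: [-0.5, 0.6, 0.4]
grip_width: -0.0001
clock: 60.28
eef_pos: [0.4746, -0.4067, 0.0757]
tool_rot: [-0.114, 0.993, -0.0, -0.001]
ft_force: [-5.0, -0.9, 1.5]
grip_width: 0.0003
```

```bash
python3 -m inch '[[-0.004,0,0,0,1],[-0.004,0,0,0,1]]';python3 -m inch '[[-0.003,0,0,0,1],[-0.003,0,0,0,1]]'
```

```text
clock: 60.52
eef_pos: [0.4749, -0.4066, 0.0757]
tool_rot: [-0.113, 0.994, -0.0, -0.005]
ft_force: [-13.5, -3.1, 4.9]
grip_width: 0.0002
clock: 60.78
eef_pos: [0.4751, -0.4066, 0.0756]
tool_rot: [-0.112, 0.994, -0.0, -0.007]
ft_force: [-19.1, -4.3, 7.5]
grip_width: 0.0003
```

Hard stop again at 19 N, so the lever is fully on. I'll back off, lift clear and check.

```bash
python3 -m inch '[[0.03,0,0,0,1],[0.06,0,0,0,1],[0.06,0,-0.05,0,1],[0.06,0,-0.11,0,1],[0.06,0,-0.17,0,1],[0.06,0,-0.17,0,1],[0.06,0,-0.17,0,1]]'
python3 - <<'E'
from h import *
im,W=snap("wrist","n1"); 
for s,p in spots("wrist","power_tip"): print(s,p,onz(W,p,.092))
im,_=snap("top","n1t")
im,_=snap("scene"); crop(im,(120,90,440,400),1.9,"n1s")
quills("top"); o=bot.get_obs();print(o["eef_pos"],o["ft_force"],o["clock"])
T=cam("top");S=cam("scene");a=spots("top","power_tip");b=spots("scene","power_tip");print(a,b)
if a and b: print(tri([ray(T,a[0][1]),ray(S,b[0][1])]))
E
```

```text
clock: 61.65
eef_pos: [0.4248, -0.4184, 0.2459]
tool_rot: [-0.115, 0.993, -0.0, 0.001]
ft_force: [-0.7, 0.0, -1.1]
grip_width: 0.0004
0.72 [273.784 261.198] [ 0.50240419 -0.40791493  0.092     ]
0.87 px (180, 197) area 119 c [0.557  0.1699] axis 7.9
0.86 px (109, 209) area 108 c [0.5313 0.3597] axis 8.0
0.63 px (132, 205) area 116 c [0.5397 0.2971] axis 7.9
0.57 px (156, 201) area 116 c [0.5485 0.2331] axis 7.8
[ 0.423923   -0.41802127  0.24430296] [-0.35329748 -0.30027546 -0.60726312] 61.95
[(0.55, array([403.816, 210.798]))] [(0.51, array([190.904, 153.006])), (0.44, array([325.92 , 296.604]))]
[ 0.49956947 -0.4087675   0.0816602 ]
```

View pics/n1s.png

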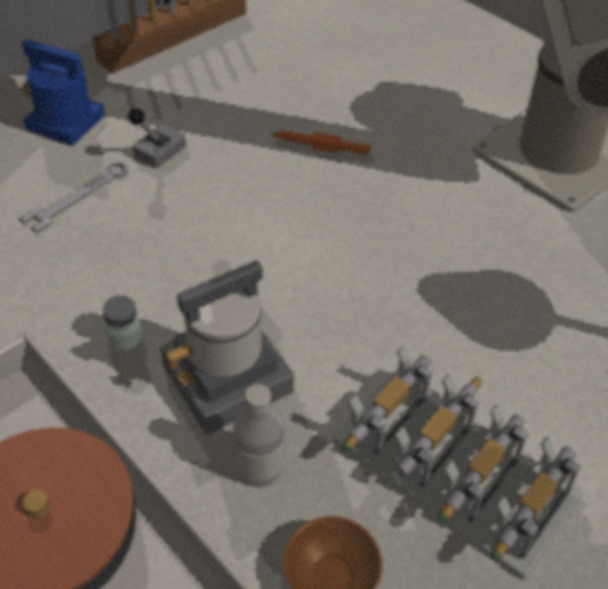

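View pics/n1t.png

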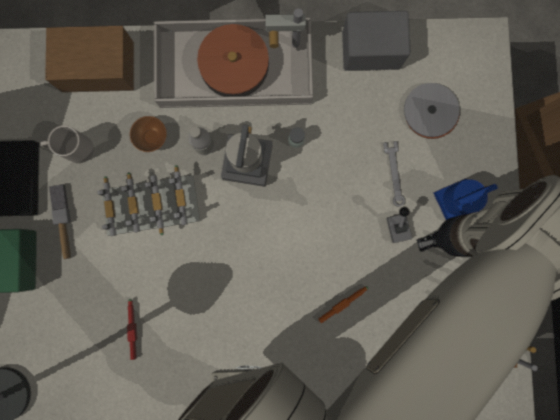

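Final pictures agree. The lever ball is back at its starting pixel (404,211), the tank is on the stand with its spout over the brass strip, four quills are in the four clips, and the bystanders are unmoved.

```bash
python3 -c "
from workcell import bot
print(bot.job_done())"
```

```text
the job is handed in; nothing more can be done
None
```

The job is done in the order asked and handed in at about 62 s of the 210 s.

- **Lever off:** I threw it over first, until it met its stop. Force rose to about 19 N with no further motion.
- **Tank:** The white tank went onto its pegs without jamming and stopped hard at the height for fully seated. Its spout is over the brass strip. I had to set it back down once and regrip with the tool turned half round, because the last joint could not reach the stand's angle otherwise.
- **Quills:** All four were there, and each is in its own clip. The sprung roller snapped over every rod. The first sat about 4 mm off centre, so I slid it to the middle. One quill was knocked about 4 cm during the run, and I found it again before picking it up.
- **Lever on:** I threw it back last, again to its stop at about 19 N. The arm then backed off and lifted clear.

**Last checks:** The final pictures show everything in place and the other things where they were. The networks' lever-tip estimates differed by up to about 1 cm between views (tip height 82 mm against the expected 92 mm). I therefore relied on the hard stop and on the ball being back at its starting pixel. Wrist-camera positions were off by 2 to 4 mm; where that mattered I relied on contact forces and the rollers' positions in the pictures. No check failed.

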